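# Dock the castor caddy against its sprung buffer

### The job

Take the small red caddy by its push bar and, keeping its wheels on the bench and its two pots standing, push it forward until both front castors trail straight behind their pivots; then steer it nose first between the grey curbs of the bay and on until its nose presses the sprung buffer in and the push on the bar has risen to about 8 N. Keep up that push for a second, never forcing it against buffer or curbs with more than 14 N, and let go so that it stays resting against the buffer. How far the buffer's head sticks out today is not known, so feel for it, and leave everything else on the bench where it is.

Things in the scene. Friction and masses are not known exactly. Their poses are not given: they have to be found in the camera images.
- caddy: Red open-tray caddy on four wheels, 160 mm long (x; +x forward), 100 wide, tray floor 40 and rim 56 above the bench; 0.7 to 0.95 kg loaded. Origin on the bench plane under the tray's middle, z up. Front face of its rubber nose is 86 ahead of the origin, 31 to 61 above the bench. The two swivel castors' pivots lie 55 ahead of the origin, 26 to either side, wheels offset 13. Rolling takes about 2 N.
- push_bar (a point): Middle of the caddy's push bar: a round steel bar 12 in diameter, lying across the caddy (along caddy y), 60 free length between its uprights, 76 behind the caddy's origin and 95 above the bench. Nothing stands within 40 in front of it or behind it. Grip it from above with the fingers one in front and one behind.
- rear_axle (a point): Midway between the caddy's two fixed rear wheels (22 mm diameter), 55 mm behind the caddy's origin, 11 above the bench: the point that the caddy steers about.
- castor_left (a joint): Swivel angle of the front left castor (rad) about the vertical: 0 = wheel straight behind its pivot (trailing for forward travel), growing anticlockwise seen from above. When the caddy rolls forward it decays to 0 within about 50 mm of travel.
- castor_right (a joint): The same for the front right castor.
- bay: Bay fixed to the bench: two parallel grey curbs with yellow tops, 40 mm high, inner faces 112 apart (6 clearance either side of the caddy), yellow lane line midway. Origin on the bench on the lane line; +x runs along the lane towards the buffer. Curbs are parallel from x = -75 to +75, with a mouth flaring to about 150 wide from x = -75 to -127.
- buffer: Blue buffer stand fixed on the lane line behind the bay, 115 mm along bay x from the bay's origin; its +x is bay +x, origin on the bench at the front edge of its 70 x 100 base, stand 78 high.
- head_axis (a point): Point on the axis of the buffer's sprung head (black rubber disc, 38 mm diameter, 46 above the bench, pointing to bay -x), straight above the buffer's origin. The disc's face is 18 to 53 mm in front (bay -x) of this point: screwed out differently each time, no reading tells. It gives 1 mm per 1.5 N from first touch (damped: move slowly), travel 18. A released caddy rolls back a few mm and rests on it.
- powder_pot_1: White pot with orange band, 36 diameter x 44, loose in the caddy's tray (left front). Origin at its underside, z up.
- powder_pot_3: White pot with orange band, 40 diameter x 47, loose in the caddy's tray (right front). Origin at its underside, z up.
- timer: Bystander: white kitchen timer with dark knob, 64 x 64 x 39, origin at underside.
- tape_roll: Bystander: brown roll of tape lying flat, 66 diameter x 25, origin at underside.
- reagent_pink: Bystander: white dropper bottle with pink cap, 32 diameter x 82, origin at underside.
- beaker: Bystander: clear plastic beaker, 70 diameter x 102, origin at underside.
Mind the look-alikes: they are no part of the job. What is shaped like the powder_pot_1 but blue is not meant. Leave any blue look-alike of the powder_pot_3 alone.

How it is judged:
On the way, in this order (a step that is already met when the one before it is completed fails the run):
1. the caddy has been pushed forward and both castors trail straight (within 0.3 rad) before its nose is between the parallel curbs (value of joint castor_left between -0.3 and 0.3 rad and value of joint castor_right between -0.3 and 0.3 rad and distance of caddy from where it was at the start of the episode above 0.03 m and x of caddy in the frame of bay below -0.16 m), for 0.05 s.
2. in the bay, in line with it, the caddy's nose presses the buffer with 3 to 14 N for 0.4 s (angle between the x axis of caddy and the x axis of bay, either way round below 0.08 rad and y of caddy in the frame of bay between -0.009 and 0.009 m and x of caddy in the frame of bay between -0.045 and 0.035 m and contact force between caddy and buffer above 3 N), for 0.4 s.
At the end, for the whole second after the job is handed in: The caddy stands released and still in the bay, in line with it (within 9 mm and 0.08 rad), nose still resting against the buffer head (more than 0.3 N), castors trailing (within 0.4 rad), both pots standing in its tray (angle between the x axis of caddy and the x axis of bay, either way round below 0.08 rad and y of caddy in the frame of bay between -0.009 and 0.009 m and x of caddy in the frame of bay between -0.045 and 0.035 m and value of joint castor_left between -0.4 and 0.4 rad and value of joint castor_right between -0.4 and 0.4 rad and angle between each of powder_pot_1, powder_pot_3's own z axis and vertical below 0.2 rad and z of powder_pot_1 in the frame of caddy between 0.034 and 0.046 m and horizontal distance between each of powder_pot_1, powder_pot_3 and caddy below 0.085 m and z of powder_pot_3 in the frame of caddy between 0.034 and 0.046 m and contact force between caddy and buffer above 0.3 N and linear speed of caddy below 0.01 m/s and contact force between the fingers and caddy below 0.1 N and height (world z) of caddy below 0.006 m); the robot touches nothing.
It fails at once if the caddy shoves the buffer with more than 14 N (contact force between caddy and buffer above 14 N).
It fails at once if the caddy is forced against the curbs with more than 14 N (contact force between caddy and bay above 14 N).
It fails at once if the caddy is lifted off its wheels or tipped (height (world z) of caddy above 0.012 m or angle between caddy's own z axis and vertical above 0.15 rad).
It fails at once if a pot in the tray falls over (angle between any of powder_pot_1, powder_pot_3's own z axis and vertical above 0.5 rad).
It fails at once if a bystander is moved by more than 20 mm (distance of any of timer, tape_roll, reagent_pink, beaker from where it was at the start of the episode above 0.02 m).
It also fails if it takes over 64 s, if anything falls off the work surface, if the arm or the gripper's body presses on something with over 40 N, if the wrist force passes 120 N, or if a joint passes its speed limit or range.

### The arm

A 6-joint arm with a two-finger parallel gripper is mounted at the origin on a cart in front of the work surface, level with it; the furniture and walls round the work are solid. World frame = base frame: x ahead of the robot, y to its left, z up, the work surface at z = 0. Lengths are in m, angles in rad, forces in N, time in s.
With the tool pointing down it reaches from about 0.35 to 0.925 m from the base axis. Payload 6.4 kg.
Tool frame: the origin (TCP) lies at the very end of the fingers, on their centre line; the grasp point (between the pads) lies 19 mm behind it; x points along the fingers, y is the direction in which the jaws open and shut, and the axes are right-handed (so a half turn about x gives the same grasp; the last joint's range is limited). The gripper opens to 94 mm and grips with 3 to 60 N. Pads are 16 mm wide; open, the fingers measure 119 mm over their backs; the gripper's body (75 mm by 177 mm) begins 78 mm behind the grasp point.
Start: joints at [-1.307, 0.245, 1.558, -0, 1.339, -0.174], TCP at [0.276, -0.589, 0.205] pointing down, gripper open.
Joint ranges: [-3.13, 3.13], [-1.02, 2.26], [0.13, 2.54], [-0.95, 4.09], [0.21, 2.88], [-2.74, 2.74]. Speed limits (rad/s): [2.57, 2.57, 3.14, 3.14, 3.14, 3.14].

### API

Orientations are given as a unit quaternion [w, x, y, z].
In Python, from cell import manip gives the robot as it stands. The module is installed in compiled form; this text tells all that it offers.
- The arm moves only by the shell command python3 -m inch 'ROWS'. ROWS is JSON, a list of rows, each an object of numbers: "ax", "ay", "az": the turn, a rotation vector about the tool's x, y, z in rad; "dx", "dy", "dz": the shift along the tool's x, y, z in cm; "claw": the finger opening in cm, from 0 to 9.4. In form: [{"ax": .., "ay": .., "az": .., "dx": .., "dy": .., "dz": .., "claw": ..}, ...]. A call has 1 to 20 rows; each row is the pose to reach, as a shift and turn from the pose commanded when the call began, along the tool's axes at that moment; what a row does not reach only later rows make up. A row lasts 1/8 s, in which the tool goes at most 62.5 mm and 10.7 degrees, less where a joint would pass 70% of its speed; a pose out of reach is approached as far as the arm can. A call with a gripper value outside its range is refused whole. The fingers move at their own pace and stop on an object; the grip force is fixed at half the most. Time passes only in rows, so rows that repeat a pose let the fingers close. It gives the time, the measured TCP pose, the force and the opening at its end, in the units of the state.
- manip.observe(): the state, without advancing time (a new reading comes with each control period).
- manip.capture(name): name is "scene" or "top" or "wrist"; returns a dict with "color" (420x560x3 uint8, red, green, blue), "depth" (420x560 float32, m along the optical axis (not along the pixel's ray), 0 where there is no reading), "mtx" (3x3 intrinsics, pixels), "rvec" (rotation vector, rad) and "tvec" (3), from world to camera coordinates, as OpenCV has them. Camera axes: x right, y down, z forward; pixel columns grow to the right and rows downward; lengths in m; the calibration is good to about 2 mm. A picture is of the moment at which its call begins.
- manip.finish_job(): hands the job in, once; it reports no verdict.
The state is a dict: "clock": time; "joint_positions": joint angles; "joint_velocities": joint speeds; "joint_torque": joint torques, N m; "tcp_pos": TCP position; "ee_rot": TCP orientation; "contact_force": force on the tool from outside, world axes, zero at the start; "ft_torque": the same for the moment, N m; "opening": opening from 0.0 (shut) to 1.0 (fully open).
Only numpy, scipy, OpenCV 4.12 (cv2) and the standard library are available. Lean on these libraries where they do the work, as an engineer would, in place of code of your own. Each camera call takes 0.05 s, during which the arm holds its last target.

## Working session

There is one attempt and no reset: what is moved stays moved. The work goes in short steps, Python scripts to look and compute and a shell command to move; the robot and the scene stay as the last step left them, time stands still between calls to the robot, and variables do not carry over. Pictures are saved under pics/ and viewed, and the job is handed in when it is done.

```bash
mkdir -p pics
cat > h.py <<'E'
import numpy as np, cv2
from cell import manip
def cap(n,f=None):
    d=manip.capture(n)
    if f: cv2.imwrite('pics/'+f, d['color'][:,:,::-1])
    np.savez('last_%s.npz'%n, **d)
    return d
def ld(n): return dict(np.load('last_%s.npz'%n))
def ray(d,uv,z):
    R,_=cv2.Rodrigues(d['rvec']); t=np.array(d['tvec']).ravel()
    uv=np.atleast_2d(uv).astype(float)
    r=np.c_[uv,np.ones(len(uv))]@np.linalg.inv(d['mtx']).T@R
    c=-R.T@t
    return c+r*((z-c[2])/r[:,2])[:,None]
def proj(d,p): return cv2.projectPoints(np.atleast_2d(p).astype(float),d['rvec'],d['tvec'],d['mtx'],None)[0][:,0]
E
python3 - <<'E'
from h import *
s=manip.observe()
for k,v in s.items(): print(k,np.round(v,4))
for n in ['scene','top','wrist']:
    d=cap(n,n+'0.png'); R,_=cv2.Rodrigues(d['rvec']); print(n,-R.T@np.array(d['tvec']).ravel(), R[2])
E
```

```text
clock 0.0
joint_positions [-1.3071  0.2458  1.559   0.      1.3387 -0.1741]
joint_velocities [-0.0012 -0.0006  0.0004 -0.0002  0.0009  0.0007]
joint_torque [ 2.00000e-04 -4.15833e+01 -3.14604e+01  6.84000e-02  3.31000e-02
 -1.00000e-04]
tcp_pos [ 0.2754 -0.5881  0.2044]
ee_rot [-0.1529 -0.6902 -0.1542  0.6903]
contact_force [ 0.7071 -0.1668 -0.1587]
ft_torque [0.018  0.0715 0.0022]
opening 0.9994
scene [0.15757362 0.82651741 0.64042948] [ 0.35939358 -0.76214776 -0.53848588]
top [0.30510984 0.03364905 1.30812171] [ 0.18228431  0.00403709 -0.98323758]
wrist [ 0.34081101 -0.5589487   0.38320643] [-0.22316682 -0.10324396 -0.9692973 ]
```

View pics/scene0.png

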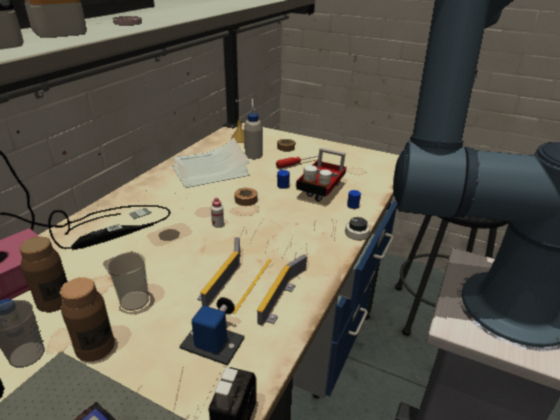

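View pics/top0.png

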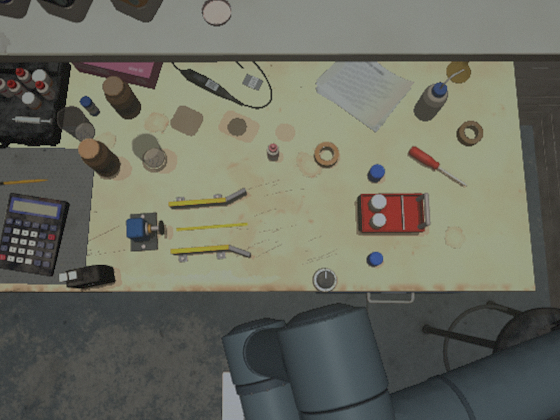

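View pics/wrist0.png

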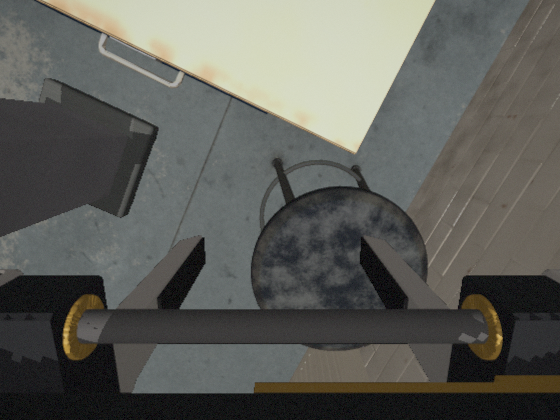

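Run:
```python
from h import *
d=ld('top'); im=d['color'][:,:,::-1]
a=cv2.resize(im[180:245,340:440],None,fx=6,fy=6,interpolation=cv2.INTER_CUBIC)
b=cv2.resize(im[180:270,120:260],None,fx=5,fy=5,interpolation=cv2.INTER_CUBIC)
cv2.imwrite('pics/top_caddy.png',a);cv2.imwrite('pics/top_bay.png',b)
print(d['mtx'])
print(ray(d,[[395,213],[143,229],[250,250],[250,190]],0.0))
d=ld('scene'); im=d['color'][:,:,::-1]
cv2.imwrite('pics/sc_caddy.png',cv2.resize(im[130:230,260:380],None,fx=5,fy=5,interpolation=cv2.INTER_CUBIC))
```

```text
[[498.67154793   0.         270.83568864]
 [  0.         498.67154793 216.08702508]
 [  0.           0.           1.        ]]
[[ 0.55616761 -0.29228915  0.        ]
 [ 0.51255022  0.37874998  0.        ]
 [ 0.45670936  0.09381494  0.        ]
 [ 0.61908664  0.09524952  0.        ]]
```

View pics/top_caddy.png

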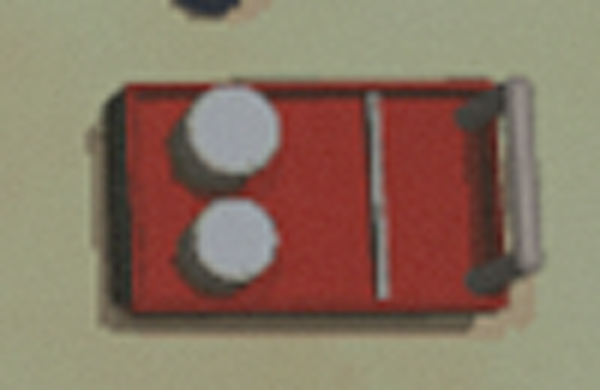

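View pics/top_bay.png

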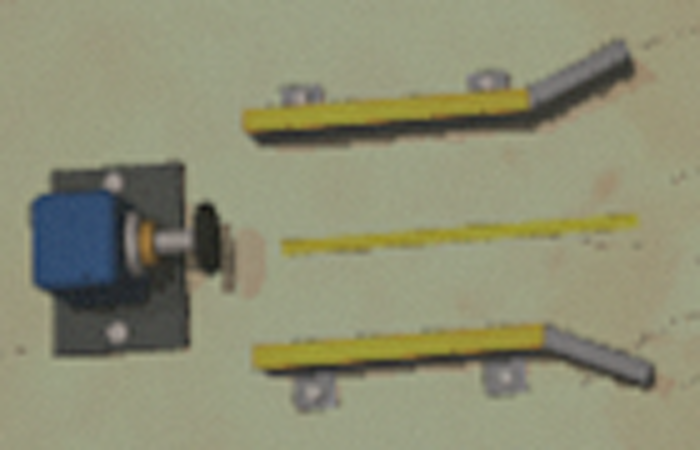

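View pics/sc_caddy.png

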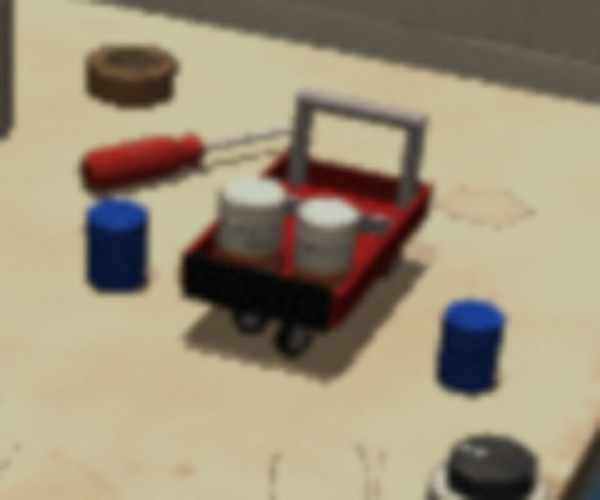

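```bash
cat >> h.py <<'E'
def big(m):
    n,l,s,c=cv2.connectedComponentsWithStats(m.astype(np.uint8))
    return [(l==i) for i in 1+np.argsort(-s[1:,4])], np.sort(s[1:,4])[::-1]
def hsv(d): return cv2.cvtColor(d['color'],cv2.COLOR_RGB2HSV)
def rect(pts):
    (c,(w,h),a)=cv2.minAreaRect((pts[:,:2]*1000).astype(np.float32))
    a=np.deg2rad(a)
    if w<h: w,h=h,w; a+=np.pi/2
    v=np.array([np.cos(a),np.sin(a)]); 
    if v[1]<0: v=-v
    return np.array(c)/1000,w,h,np.arctan2(v[1],v[0])
def caddy(d):
    q=hsv(d); m=((q[...,0]<8)|(q[...,0]>172))&(q[...,1]>130)&(q[...,2]>50)
    mm,_=big(m); m=mm[0].astype(np.uint8)
    cs,_=cv2.findContours(m,cv2.RETR_EXTERNAL,cv2.CHAIN_APPROX_NONE)
    c=max(cs,key=len)[:,0]
    return rect(ray(d,c,0.056)),c
def bay(d):
    q=hsv(d); m=(q[...,0]>20)&(q[...,0]<33)&(q[...,1]>170)&(q[...,2]>100)
    mm,s=big(m); out=[]
    for x in mm[:3]:
        vu=np.argwhere(x)[:,::-1]; out.append(vu)
    return out
E
python3 - <<'E'
from h import *
d=ld('top')
r,c=caddy(d); print('caddy',r,c.min(0),c.max(0))
for p in bay(d):
    print(len(p),p.min(0),p.max(0))
    for z in (0.0,0.04): print(z,rect(ray(d,p,z)))
# bar: gray light at top crop
q=hsv(d); m=(q[...,1]<60)&(q[...,2]>90); m[:, :415]=0; m[:,440:]=0; m[:185]=0;m[235:]=0
mm,s=big(m); print(s[:4])
p=np.argwhere(mm[0])[:,::-1]; print(p.min(0),p.max(0), rect(ray(d,p,0.099)))
E
```

```text
caddy (array([ 0.54705933, -0.26965033]), 155.68460083007812, 96.2898941040039, np.float64(1.5714131963716413)) [361 194] [423 231]
16 [177 228] [188 229]
0.0 (array([0.5139585 , 0.27373349]), 29.164798736572266, 2.690443515777588, np.float64(1.5713969583060543))
0.04 (array([0.50757233, 0.26639218]), 28.272994995117188, 2.608168363571167, np.float64(1.571397169096295))
11 [194 227] [201 228]
0.0 (array([0.5166734 , 0.23392332]), 18.544410705566406, 2.6921236515045166, np.float64(1.5713930675941492))
0.04 (array([0.51020416, 0.22779932]), 17.977331161499023, 2.6098155975341797, np.float64(1.5713882143471667))
9 [218 225] [225 226]
0.0 (array([0.52209808, 0.17020502]), 18.574689865112305, 2.6956069469451904, np.float64(1.5713775464884583))
0.04 (array([0.51546283, 0.1660294 ]), 18.00672149658203, 2.6131582260131836, np.float64(1.5713761620478066))
[819   3   2]
[415 185] [439 234] (array([ 0.54732196, -0.34727887]), 125.09024810791016, 59.648014068603516, np.float64(3.0902170803688565))
```

Run:
```python
from h import *
d=ld('top');q=hsv(d)
print(q[203,185:215:6],q[228,190:230:8],q[227,185:240:9].tolist()); print('bar',q[212,420:435].tolist()); print('black',d['color'][212,352:366].tolist()); print(d['color'][200:226,375].tolist())
```

```text
[[ 29 158 161]
 [ 28 164 160]
 [ 28 159 143]
 [ 27 149 135]
 [ 17 134  99]] [[ 27 167 157]
 [ 27 170 147]
 [ 29 117 155]
 [ 28  79 151]
 [ 32  44 156]] [[28, 94, 158], [27, 169, 155], [28, 172, 154], [28, 163, 152], [28, 96, 157], [26, 67, 130], [27, 48, 158]]
bar [[7, 117, 72], [9, 91, 59], [3, 140, 84], [9, 107, 112], [17, 65, 110], [18, 32, 105], [13, 25, 121], [20, 21, 147], [14, 28, 139], [23, 27, 121], [34, 37, 153], [34, 43, 160], [35, 40, 158], [34, 43, 161], [36, 43, 160]]
black [[153, 156, 126], [155, 157, 127], [159, 161, 133], [130, 124, 100], [117, 105, 87], [83, 75, 62], [44, 43, 36], [49, 48, 40], [53, 53, 46], [89, 52, 45], [122, 50, 45], [126, 54, 45], [135, 56, 47], [139, 54, 46]]
[[154, 160, 164], [155, 158, 164], [155, 158, 165], [154, 159, 165], [157, 162, 166], [156, 162, 163], [156, 158, 157], [142, 141, 133], [100, 96, 86], [74, 70, 61], [70, 66, 58], [68, 55, 47], [75, 46, 36], [101, 83, 80], [134, 134, 132], [157, 161, 158], [157, 162, 167], [157, 160, 165], [153, 159, 165], [152, 156, 161], [153, 158, 164], [157, 160, 166], [158, 162, 166], [154, 159, 159], [149, 150, 141], [113, 111, 101]]
```

```bash
sed -i 's/(q\[...,1\]>170)&(q\[...,2\]>100)/(q[...,1]>105)\&(q[...,2]>100)/' h.py
cat >> h.py <<'E'
def fitl(P):
    vx,vy,x,y=cv2.fitLine((P[:,:2]*1000).astype(np.float32),cv2.DIST_HUBER,0,.01,.01).ravel()
    if vy<0: vx,vy=-vx,-vy
    return np.array([x,y])/1000,np.arctan2(vy,vx)
E
python3 - <<'E'
from h import *
d=ld('top')
for p in bay(d):
    print(len(p),p.min(0),p.max(0))
    for z in (0.0,0.04): P=ray(d,p,z);print(z,rect(P),fitl(P))
q=hsv(d); m=(q[...,1]<34)&(q[...,2]>95); m[:, :420]=0; m[:,433:]=0; m[:190]=0;m[229:]=0
mm,s=big(m); print(s[:4])
p=np.argwhere(mm[0])[:,::-1]; P=ray(d,p,0.099);print(p.min(0),p.max(0), rect(P),fitl(P),P.mean(0))
# caddy side edges lines: columns 365..415, red top/bottom boundaries
r,c=caddy(d)
for side in (0,1):
    pts=[]
    for u in range(366,416):
        v=c[c[:,0]==u][:,1]
        pts.append([u,(v.min()-.5,v.max()+.5)[side]])
    P=ray(d,pts,0.056); print('edge',fitl(P))
g=d['depth']; print('rim depth chk',g[213,395])
E
```

```text
269 [171 245] [228 253]
0.0 (array([0.45965186, 0.22697459]), 151.04884338378906, 12.257967948913574, np.float64(1.6508856701253904)) (array([0.45963663, 0.2272042 ], dtype=float32), np.float32(1.6529984))
0.04 (array([0.45492624, 0.22106302]), 146.43003845214844, 11.883133888244629, np.float64(1.6508858615400936)) (array([0.45491487, 0.22128326], dtype=float32), np.float32(1.6530412))
250 [169 198] [225 205]
0.0 (array([0.58714746, 0.23715143]), 150.90841674804688, 12.02207088470459, np.float64(1.649844573876251)) (array([0.5872268 , 0.23729391], dtype=float32), np.float32(1.6496465))
0.04 (array([0.57852325, 0.23092868]), 146.29391479492188, 11.65444278717041, np.float64(1.6498443158825205)) (array([0.5785995 , 0.23106667], dtype=float32), np.float32(1.6497234))
188 [176 223] [247 230]
0.0 (array([0.51981604, 0.19663376]), 189.2312774658203, 7.040767669677734, np.float64(1.6492268120495153)) (array([0.5197797 , 0.19585979], dtype=float32), np.float32(1.6503984))
0.04 (array([0.51325073, 0.19164996]), 183.44488525390625, 6.825498580932617, np.float64(1.6492267121809743)) (array([0.51321846, 0.19088686], dtype=float32), np.float32(1.6503891))
[138]
[424 193] [430 224] (array([ 0.54875751, -0.34656363]), 78.1926040649414, 11.073314666748047, np.float64(0.013404753990507537)) (array([ 0.5485367 , -0.34682056], dtype=float32), np.float32(0.014266946)) [ 0.54863655 -0.34676186  0.099     ]
edge (array([ 0.59101576, -0.2861911 ], dtype=float32), np.float32(1.561504))
edge (array([ 0.49763972, -0.28281277], dtype=float32), np.float32(1.5714175))
rim depth chk 1.285937
```

Run:
```python
from h import *
from scipy.spatial.transform import Rotation as Ro
s=manip.observe(); w,x,y,z=s['ee_rot']; R=Ro.from_quat([x,y,z,w]).as_matrix(); print(R.round(4)); print(s['clock'])
print('yaw of tool y',np.arctan2(R[1,1],R[0,1]))
d=ld('top')
# head black disc
c=d['color'][215:240,150:175].astype(int).sum(2); m=c<130
print((m).astype(int))
```

```text
[[-4.000e-04  4.239e-01 -9.057e-01]
 [ 1.400e-03 -9.057e-01 -4.239e-01]
 [-1.000e+00 -1.400e-03 -2.000e-04]]
0.15
yaw of tool y -1.1330050913816174
[[0 0 0 0 0 0 0 0 0 0 0 0 0 0 0 0 0 0 0 0 0 0 0 0 0]
 [0 0 0 0 0 0 0 0 0 0 0 0 0 0 0 0 0 0 0 0 0 0 0 0 0]
 [0 0 0 0 0 0 0 0 0 0 0 0 0 0 0 0 0 0 0 0 0 0 0 0 0]
 [0 0 0 0 0 0 0 0 0 0 0 0 0 0 0 0 0 0 0 0 0 0 0 0 0]
 [0 0 0 0 0 0 0 0 0 0 0 0 0 0 0 0 0 0 0 0 0 0 0 0 0]
 [0 0 0 0 0 0 0 0 0 0 0 0 0 0 0 0 0 0 0 0 0 0 0 0 0]
 [0 0 0 0 0 0 0 0 0 0 1 1 0 0 0 0 0 0 0 0 0 0 0 0 0]
 [0 0 0 0 0 0 0 0 0 0 1 1 1 0 0 0 0 0 0 0 0 0 0 0 0]
 [0 0 0 0 0 0 0 0 0 0 1 1 1 0 0 0 0 0 0 0 0 0 0 0 0]
 [0 0 0 0 0 0 0 0 0 0 1 0 1 0 0 0 0 0 0 0 0 0 0 0 0]
 [0 0 0 0 0 0 0 0 0 0 0 1 1 1 0 0 0 0 0 0 0 0 0 0 0]
 [0 0 0 0 0 0 0 0 0 0 1 0 1 1 0 0 0 0 0 0 0 0 0 0 0]
 [0 0 0 0 0 0 0 0 0 0 0 1 1 1 0 0 0 0 0 0 0 0 0 0 0]
 [0 0 0 0 0 0 0 0 0 0 1 1 1 1 0 0 0 0 0 0 0 0 0 0 0]
 [0 0 0 0 0 0 0 0 0 0 1 1 1 1 0 0 0 0 0 0 0 0 0 0 0]
 [0 0 0 0 0 0 0 0 0 0 1 1 1 1 0 0 0 0 0 0 0 0 0 0 0]
 [0 0 1 1 1 0 1 0 0 0 1 1 1 1 0 0 0 0 0 0 0 0 0 0 0]
 [0 0 1 0 0 0 1 0 0 0 1 1 1 1 0 0 0 0 0 0 0 0 0 0 0]
 [0 0 0 0 0 0 0 0 0 0 0 1 1 1 0 0 0 0 0 0 0 0 0 0 0]
 [0 0 0 0 0 0 0 0 0 0 0 0 0 0 0 0 0 0 0 0 0 0 0 0 0]
 [1 0 0 0 1 0 0 0 0 0 0 0 0 0 0 0 0 0 0 0 0 0 0 0 0]
 [0 0 0 0 0 0 0 0 0 0 0 0 0 0 0 0 0 0 0 0 0 0 0 0 0]
 [0 0 0 0 0 0 0 0 0 0 0 0 0 0 0 0 0 0 0 0 0 0 0 0 0]
 [0 0 0 0 0 0 0 0 0 0 0 0 0 0 0 0 0 0 0 0 0 0 0 0 0]
 [0 0 0 0 0 0 0 0 0 0 0 0 0 0 0 0 0 0 0 0 0 0 0 0 0]]
```

```bash
python3 -m inch '[{"ax":0.06,"dy":-1.3,"dz":-4.4,"claw":6},{"ax":0.11,"dy":-2.6,"dz":-8.8,"claw":6},{"ax":0.17,"dy":-3.9,"dz":-13.1,"claw":5},{"ax":0.22,"dy":-5.2,"dz":-17.5,"claw":5},{"ax":0.28,"dy":-6.5,"dz":-21.9,"claw":5},{"ax":0.33,"dy":-7.8,"dz":-26.2,"claw":5},{"ax":0.39,"dy":-9.1,"dz":-30.6,"claw":5},{"ax":0.434,"dy":-10.39,"dz":-34.95,"claw":5},{"ax":0.434,"dy":-10.39,"dz":-34.95,"claw":5},{"ax":0.434,"dy":-10.39,"dz":-34.95,"claw":5}]'
python3 - <<'E'
from h import *
s=manip.observe(); print({k:np.round(s[k],4) for k in ('clock','tcp_pos','ee_rot','contact_force','opening','joint_positions')})
for n in ['top','wrist']: cap(n,n+'1.png')
E
```

```text
{'clock': np.float64(0.15), 'tcp_pos': array([ 0.2754, -0.5883,  0.2046]), 'ee_rot': array([-0.153 , -0.6902, -0.1541,  0.6903]), 'contact_force': array([ 0.0482, -0.0929, -0.3509]), 'opening': np.float64(1.0007), 'joint_positions': array([-1.3071,  0.2456,  1.5587, -0.    ,  1.3387, -0.1741])}validation failed for argument at $[0]...
```

View pics/wrist1.png

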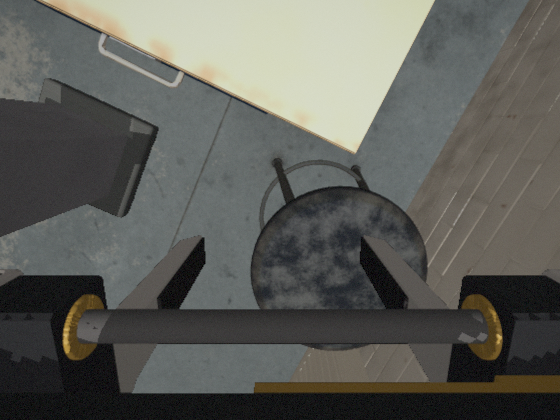

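View pics/top1.png

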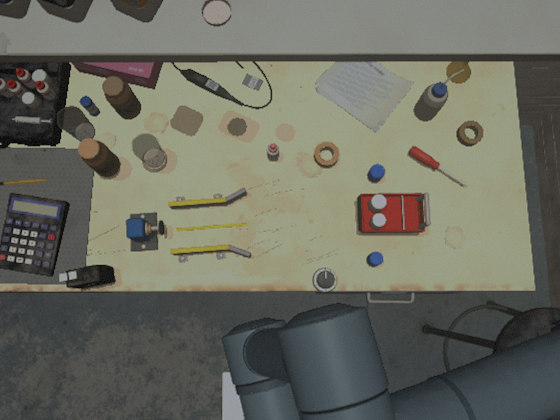

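```bash
python3 -m inch '[{"ax":0.06,"ay":0,"az":0,"dx":0,"dy":-1.3,"dz":-4.4,"claw":6},{"ax":0.11,"ay":0,"az":0,"dx":0,"dy":-2.6,"dz":-8.8,"claw":6},{"ax":0.17,"ay":0,"az":0,"dx":0,"dy":-3.9,"dz":-13.1,"claw":5},{"ax":0.22,"ay":0,"az":0,"dx":0,"dy":-5.2,"dz":-17.5,"claw":5},{"ax":0.28,"ay":0,"az":0,"dx":0,"dy":-6.5,"dz":-21.9,"claw":5},{"ax":0.33,"ay":0,"az":0,"dx":0,"dy":-7.8,"dz":-26.2,"claw":5},{"ax":0.39,"ay":0,"az":0,"dx":0,"dy":-9.1,"dz":-30.6,"claw":5},{"ax":0.434,"ay":0,"az":0,"dx":0,"dy":-10.39,"dz":-34.95,"claw":5},{"ax":0.434,"ay":0,"az":0,"dx":0,"dy":-10.39,"dz":-34.95,"claw":5},{"ax":0.434,"ay":0,"az":0,"dx":0,"dy":-10.39,"dz":-34.95,"claw":5}]'
python3 - <<'E'
from h import *
s=manip.observe(); print({k:np.round(s[k],4) for k in ('clock','tcp_pos','ee_rot','contact_force','opening','joint_positions')})
for n in ['top','wrist']: cap(n,n+'2.png')
E
```

```text
clock: 1.5
tcp_pos: [0.5477, -0.3467, 0.2052]
ee_rot: [-0.001, -0.707, -0.001, 0.707]
contact_force: [0.9, 0.0, -0.2]
opening: 0.531
{'clock': np.float64(1.5), 'tcp_pos': array([ 0.5477, -0.3467,  0.2052]), 'ee_rot': array([-0.0015, -0.7069, -0.0014,  0.7073]), 'contact_force': array([ 0.878 ,  0.048 , -0.2328]), 'opening': np.float64(0.5307), 'joint_positions': array([-7.3880e-01,  2.4140e-01,  1.5626e+00, -4.0000e-04,  1.3380e+00,
        8.2800e-01])}
```

View pics/wrist2.png

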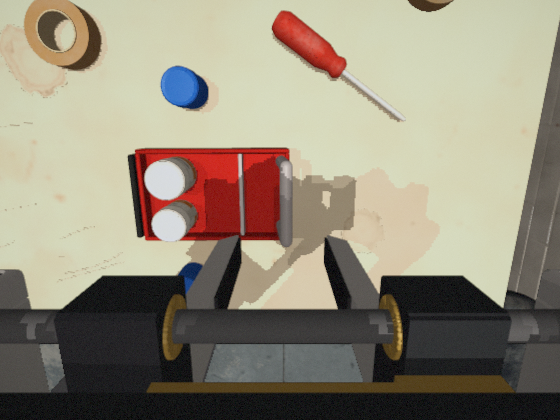

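Wrist view: the only red tray caddy is at (212,193), with its two white pots at (170,180) and (172,222) and the bar at (286,203). The blue look-alike pots at (182,87) and (192,272) stand outside it on the bench. Now a refined measurement.

```bash
cat >> h.py <<'E'
def edges(d,z=0.056,zb=0.095,red=True):
    "caddy from red contour: side edges"
    r,c=caddy(d); return r
E
python3 - <<'E'
from h import *
for n in ['wrist','top']:
    d=ld(n); r,c=caddy(d); print(n,r,c.min(0),c.max(0))
d=ld('wrist'); q=hsv(d)
m=(q[...,1]<70)&(q[...,2]>60); m[:, :276]=0; m[:,297:]=0; m[:150]=0;m[255:]=0
mm,s=big(m); p=np.argwhere(mm[0])[:,::-1]; print(s[:3],p.min(0),p.max(0))
pts=[]
for v in range(175,235):
    u=p[p[:,1]==v][:,0]
    if len(u)>3: pts.append([(u.min()+u.max())/2,v])
P=ray(d,pts,.095); print(fitl(P),P.min(0),P.max(0)); P2=ray(d,p,.095);print(P2.min(0),P2.max(0))
cv2.imwrite('pics/wc.png',cv2.resize(d['color'][140:260,120:310,::-1],None,fx=4,fy=4,interpolation=cv2.INTER_CUBIC))
E
```

```text
wrist (array([ 0.55067706, -0.27475983]), 158.32464599609375, 98.39421081542969, np.float64(1.5742398393373016)) [134 148] [288 239]
top (array([ 0.54696436, -0.24225533]), 101.39266967773438, 96.35575103759766, np.float64(1.5691765922199103)) [361 194] [401 231]
[1822] [276 150] [296 254]
(array([ 0.5535675, -0.3533127], dtype=float32), np.float32(0.001923883)) [ 0.52084789 -0.35350597  0.095     ] [ 0.57801117 -0.35209782  0.095     ]
[ 0.50015279 -0.36164437  0.095     ] [ 0.60069347 -0.34203175  0.095     ]
```

View pics/wc.png

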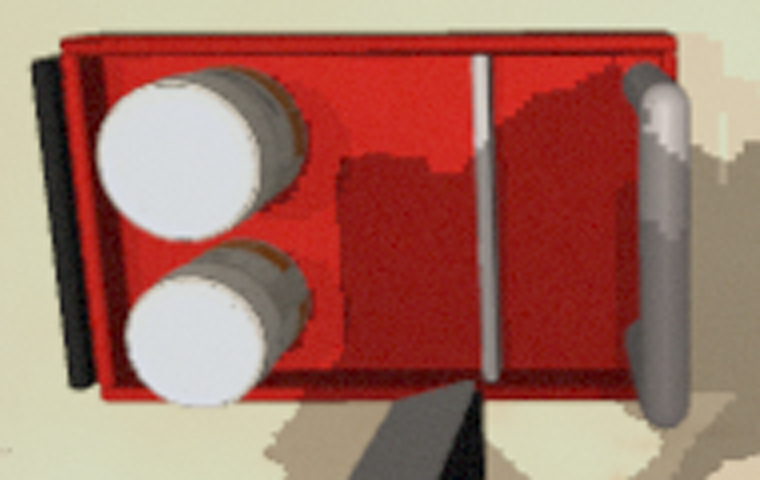

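Run:
```python
from h import *
d=ld('wrist'); print(ray(d,[[286.3,165],[286,242],[286.3,161],[285.8,246]],.095))
```

```text
[[ 0.58717378 -0.3515334   0.095     ]
 [ 0.51266229 -0.3517549   0.095     ]
 [ 0.59080123 -0.35150844  0.095     ]
 [ 0.50853056 -0.35158754  0.095     ]]
```

```bash
python3 -m inch '[{"ax":0,"ay":0,"az":0,"dx":2,"dy":0.32,"dz":-0.1,"claw":5},{"ax":0,"ay":0,"az":0,"dx":5,"dy":0.32,"dz":-0.1,"claw":5},{"ax":0,"ay":0,"az":0,"dx":8,"dy":0.32,"dz":-0.1,"claw":5},{"ax":0,"ay":0,"az":0,"dx":11,"dy":0.32,"dz":-0.1,"claw":5},{"ax":0,"ay":0,"az":0,"dx":12.5,"dy":0.32,"dz":-0.1,"claw":5},{"ax":0,"ay":0,"az":0,"dx":12.9,"dy":0.32,"dz":-0.1,"claw":5},{"ax":0,"ay":0,"az":0,"dx":12.9,"dy":0.32,"dz":-0.1,"claw":5},{"ax":0,"ay":0,"az":0,"dx":12.9,"dy":0.32,"dz":-0.1,"claw":5}]'
python3 - <<'E'
from h import *
for n in ['top','scene','wrist']: cap(n,n+'3.png')
d=ld('scene'); cv2.imwrite('pics/s3.png',cv2.resize(d['color'][110:230,250:400,::-1],None,fx=5,fy=5,interpolation=cv2.INTER_CUBIC))
d=ld('top'); cv2.imwrite('pics/t3.png',cv2.resize(d['color'][150:270,340:470,::-1],None,fx=5,fy=5,interpolation=cv2.INTER_CUBIC))
E
```

```text
clock: 2.6
tcp_pos: [0.5498, -0.3503, 0.0779]
ee_rot: [0.002, 0.708, 0.001, -0.706]
contact_force: [-0.1, 0.5, -0.1]
opening: 0.532
```

View pics/wrist3.png

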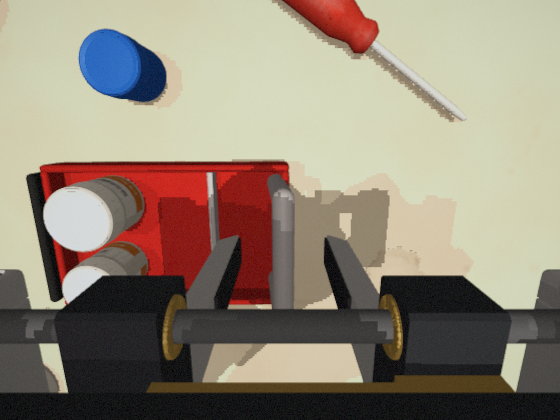

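View pics/s3.png

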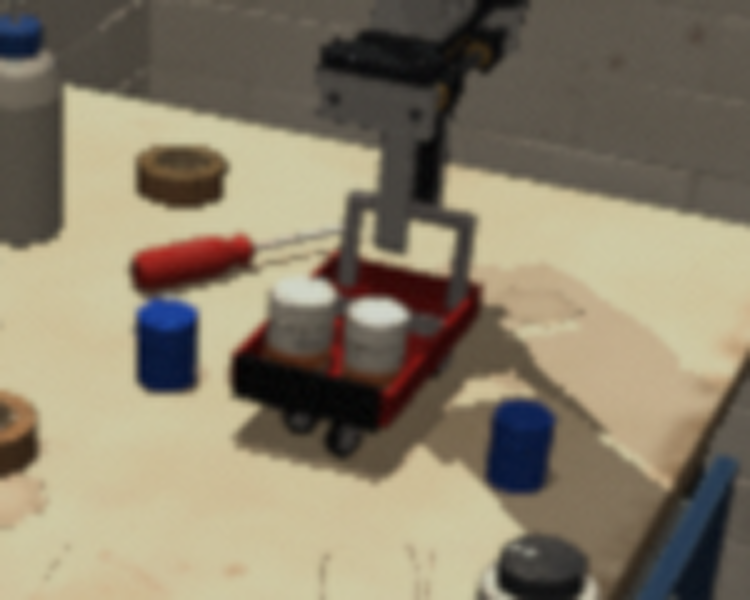

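View pics/t3.png

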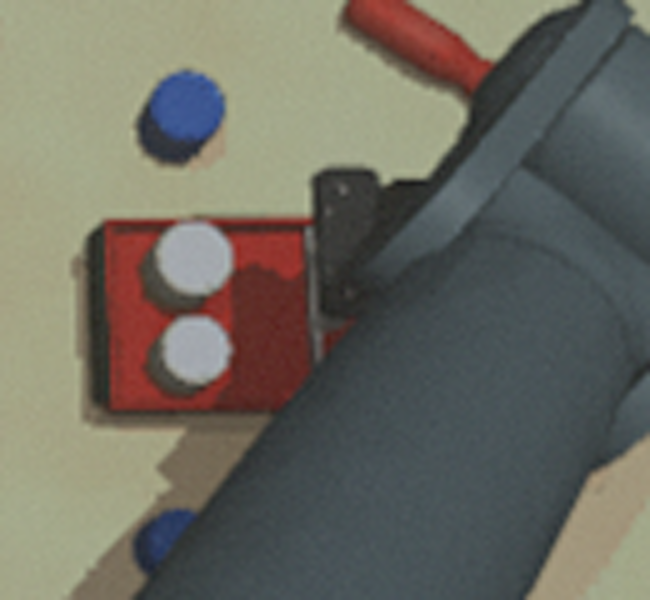

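```bash
python3 -m inch '[{"ax":0,"ay":0,"az":0,"dx":0,"dy":0,"dz":0,"claw":3},{"ax":0,"ay":0,"az":0,"dx":0,"dy":0,"dz":0,"claw":2},{"ax":0,"ay":0,"az":0,"dx":0,"dy":0,"dz":0,"claw":1.4},{"ax":0,"ay":0,"az":0,"dx":0,"dy":0,"dz":0,"claw":0.8},{"ax":0,"ay":0,"az":0,"dx":0,"dy":0,"dz":0,"claw":0.5},{"ax":0,"ay":0,"az":0,"dx":0,"dy":0,"dz":0,"claw":0.5},{"ax":0,"ay":0,"az":0,"dx":0,"dy":0,"dz":0,"claw":0.5},{"ax":0,"ay":0,"az":0,"dx":0,"dy":0,"dz":0,"claw":0.5}]'
python3 - <<'E'
from h import *
for n in ['top','wrist']: cap(n,n+'4.png')
d=ld('top'); r,c=caddy(d)
for side in (0,1):
    pts=[]
    for u in range(c[:,0].min()+4,c[:,0].min()+35):
        v=c[c[:,0]==u][:,1]
        pts.append([u,(v.min()-.5,v.max()+.5)[side]])
    P=ray(d,pts,0.056); print('edge',fitl(P))
d=ld('wrist'); print(caddy(d)[0])
E
```

```text
clock: 3.75
tcp_pos: [0.549, -0.3497, 0.0764]
ee_rot: [-0.001, -0.707, -0.001, 0.707]
contact_force: [0.5, -1.1, -0.7]
opening: 0.117
edge (array([ 0.59324956, -0.23865244], dtype=float32), np.float32(1.4745559))
edge (array([ 0.49760744, -0.23085654], dtype=float32), np.float32(1.5714175))
(array([ 0.55100903, -0.27449426]), 157.96334838867188, 100.14739990234375, np.float64(1.5750916098000713))
```

View pics/wrist4.png

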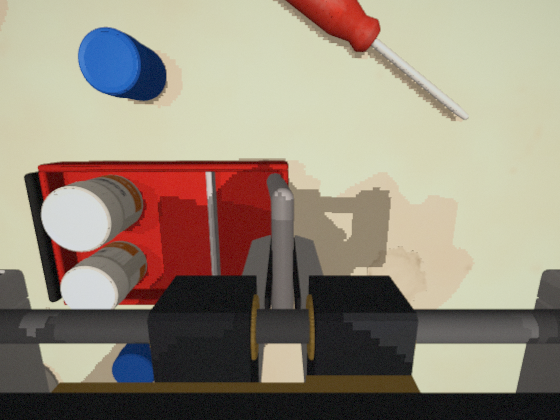

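```bash
python3 -m inch '[{"ax":0,"ay":0,"az":0,"dx":0,"dy":-0.15,"dz":0,"claw":0.5},{"ax":0,"ay":0,"az":0,"dx":0,"dy":-0.4,"dz":0,"claw":0.5},{"ax":0,"ay":0,"az":0,"dx":0,"dy":-0.8,"dz":0,"claw":0.5},{"ax":0,"ay":0,"az":0,"dx":0,"dy":-1.3,"dz":0,"claw":0.5},{"ax":0,"ay":0,"az":0,"dx":0,"dy":-1.9,"dz":0,"claw":0.5},{"ax":0,"ay":0,"az":0,"dx":0,"dy":-2.6,"dz":0,"claw":0.5},{"ax":0,"ay":0,"az":0,"dx":0,"dy":-3.4,"dz":0,"claw":0.5},{"ax":0,"ay":0,"az":0,"dx":0,"dy":-4.2,"dz":0,"claw":0.5},{"ax":0,"ay":0,"az":0,"dx":0,"dy":-5.0,"dz":0,"claw":0.5},{"ax":0,"ay":0,"az":0,"dx":0,"dy":-5.8,"dz":0,"claw":0.5},{"ax":0,"ay":0,"az":0,"dx":0,"dy":-6.6,"dz":0,"claw":0.5},{"ax":0,"ay":0,"az":0,"dx":0,"dy":-7.4,"dz":0,"claw":0.5},{"ax":0,"ay":0,"az":0,"dx":0,"dy":-8.2,"dz":0,"claw":0.5},{"ax":0,"ay":0,"az":0,"dx":0,"dy":-9.0,"dz":0,"claw":0.5},{"ax":0,"ay":0,"az":0,"dx":0,"dy":-9.8,"dz":0,"claw":0.5},{"ax":0,"ay":0,"az":0,"dx":0,"dy":-10.6,"dz":0,"claw":0.5},{"ax":0,"ay":0,"az":0,"dx":0,"dy":-11.3,"dz":0,"claw":0.5},{"ax":0,"ay":0,"az":0,"dx":0,"dy":-11.8,"dz":0,"claw":0.5},{"ax":0,"ay":0,"az":0,"dx":0,"dy":-12.2,"dz":0,"claw":0.5},{"ax":0,"ay":0,"az":0,"dx":0,"dy":-12.4,"dz":0,"claw":0.5}]'
python3 - <<'E'
from h import *
print(manip.observe()['tcp_pos'])
for n in ['top','wrist','scene']: cap(n,n+'5.png')
d=ld('wrist'); print(caddy(d)[0])
E
```

```text
clock: 6.35
tcp_pos: [0.5486, -0.2255, 0.0765]
ee_rot: [0.001, 0.707, 0.001, -0.707]
contact_force: [-0.6, -2.5, 0.6]
opening: 0.122
[ 0.54862838 -0.22545773  0.07649021]
(array([ 0.55090894, -0.15047626]), 158.37423706054688, 99.37962341308594, np.float64(1.5752042875216143))
```

View pics/wrist5.png

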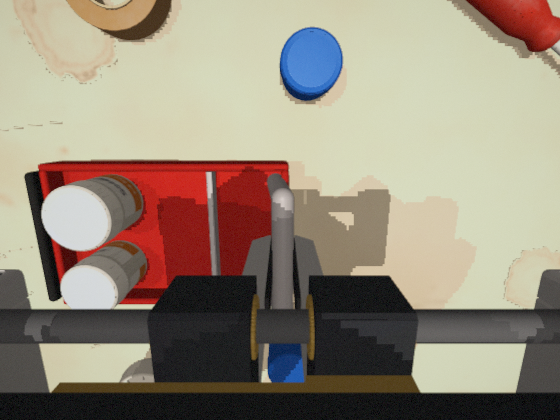

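View pics/top5.png

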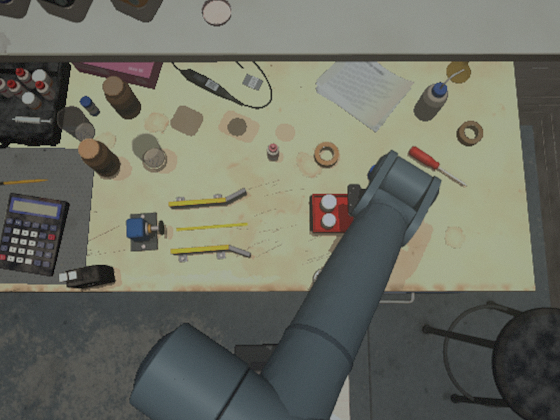

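View pics/scene5.png

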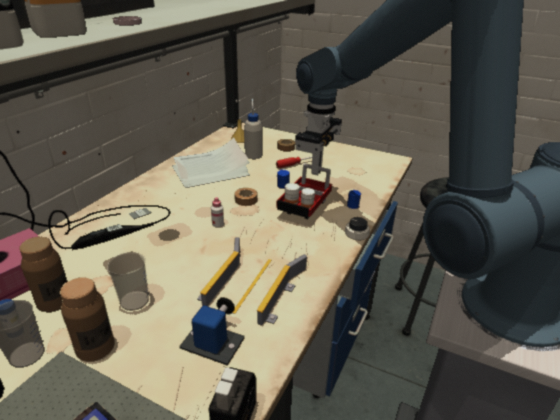

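```bash
cat >> h.py <<'E'
def strip(d,n=28,B=(0.5168,0.226),psi=1.651):
    "mid line of red tray front part in top view, in bay frame"
    q=hsv(d); m=((q[...,0]<8)|(q[...,0]>172))&(q[...,1]>110)&(q[...,2]>40)
    m[:150]=0;m[270:]=0
    mm,_=big(m); m=mm[0]; us=np.where(m.any(0))[0]; u0=us.min()
    lo=[];hi=[]
    for u in range(u0+4,u0+4+n):
        v=np.where(m[:,u])[0]; lo.append([u,v.min()-.5]); hi.append([u,v.max()+.5])
    b=np.array([np.cos(psi),np.sin(psi)]); y=np.array([-b[1],b[0]])
    o=[]
    for e in (lo,hi):
        P=ray(d,e,.056)[:,:2]-B; X=P@b; Y=P@y; k=np.polyfit(X,Y,1); o.append((k[0],np.median(Y),np.median(X)))
    f=ray(d,[[u0-.5,(lo[0][1]+hi[0][1])/2]],.056)[0,:2]-B
    print('u0',u0,'slopes',np.round([x[0] for x in o],3),'midY',(o[0][1]+o[1][1])/2,'width',o[0][1]-o[1][1],'at X',o[0][2],'front X',f@b)
E
python3 - <<'E'
from h import *
strip(ld('top'),20)
d=dict(ld('top')); d['color']=cv2.cvtColor(cv2.imread('pics/top0.png'),cv2.COLOR_BGR2RGB); strip(d,20); strip(d,50)
E
```

```text
u0 312 slopes [-0.265 -0.08 ] midY -0.003589188923183835 width -0.09783910264383293 at X -0.32956533514882613 front X -0.2926030163540972
u0 361 slopes [-0.252 -0.08 ] midY 0.006430360261813484 width -0.09755790081479321 at X -0.45345690006452266 front X -0.4173764420054385
u0 361 slopes [ 0.164 -0.08 ] midY 0.009839281994674251 width -0.09678534992142455 at X -0.49725525317881114 front X -0.4173764420054385
```

```bash
python3 -m inch '[{"ax":-0.002,"ay":0,"az":0,"dx":0,"dy":-0.3,"dz":0,"claw":0.5},{"ax":-0.006,"ay":0,"az":0,"dx":0,"dy":-0.9,"dz":-0.01,"claw":0.5},{"ax":-0.010,"ay":0,"az":0,"dx":0,"dy":-1.5,"dz":-0.01,"claw":0.5},{"ax":-0.014,"ay":0,"az":0,"dx":0,"dy":-2.2,"dz":-0.01,"claw":0.5},{"ax":-0.018,"ay":0,"az":0,"dx":0,"dy":-2.9,"dz":-0.01,"claw":0.5},{"ax":-0.023,"ay":0,"az":0,"dx":0,"dy":-3.6,"dz":-0.01,"claw":0.5},{"ax":-0.027,"ay":0,"az":0,"dx":0,"dy":-4.2,"dz":0,"claw":0.5},{"ax":-0.030,"ay":0,"az":0,"dx":0,"dy":-4.8,"dz":0.01,"claw":0.5},{"ax":-0.034,"ay":0,"az":0,"dx":0,"dy":-5.4,"dz":0.02,"claw":0.5},{"ax":-0.038,"ay":0,"az":0,"dx":0,"dy":-6.0,"dz":0.03,"claw":0.5},{"ax":-0.042,"ay":0,"az":0,"dx":0,"dy":-6.6,"dz":0.05,"claw":0.5},{"ax":-0.046,"ay":0,"az":0,"dx":0,"dy":-7.2,"dz":0.07,"claw":0.5},{"ax":-0.049,"ay":0,"az":0,"dx":0,"dy":-7.8,"dz":0.09,"claw":0.5},{"ax":-0.053,"ay":0,"az":0,"dx":0,"dy":-8.4,"dz":0.11,"claw":0.5},{"ax":-0.057,"ay":0,"az":0,"dx":0,"dy":-9.0,"dz":0.14,"claw":0.5},{"ax":-0.061,"ay":0,"az":0,"dx":0,"dy":-9.6,"dz":0.16,"claw":0.5},{"ax":-0.065,"ay":0,"az":0,"dx":0,"dy":-10.2,"dz":0.19,"claw":0.5},{"ax":-0.068,"ay":0,"az":0,"dx":0,"dy":-10.8,"dz":0.22,"claw":0.5},{"ax":-0.072,"ay":0,"az":0,"dx":0,"dy":-11.4,"dz":0.26,"claw":0.5},{"ax":-0.076,"ay":0,"az":0,"dx":0,"dy":-12.0,"dz":0.3,"claw":0.5}]'
python3 - <<'E'
from h import *
s=manip.observe();print(s['tcp_pos'],s['ee_rot'])
for n in ['top','wrist','scene']: cap(n,n+'6.png')
print(caddy(ld('wrist'))[0]); strip(ld('top'),20)
E
```

```text
clock: 9.0
tcp_pos: [0.5452, -0.1052, 0.0765]
ee_rot: [0.028, 0.707, 0.028, -0.706]
contact_force: [0.5, -1.6, 0.6]
opening: 0.119
[ 0.54520433 -0.10522473  0.07647499] [ 0.02828337  0.70661269  0.02830061 -0.70646842]
(array([ 0.54192303, -0.02972723]), 158.51693725585938, 100.01177978515625, np.float64(1.6518381996235276))
u0 264 slopes [-0.031 -0.016] midY -0.0008806015929619659 width -0.09973604378570086 at X -0.20575061672034883 front X -0.1691923369386589
```

View pics/wrist6.png

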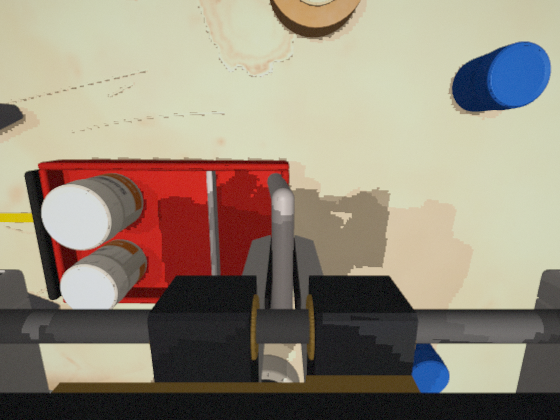

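View pics/top6.png

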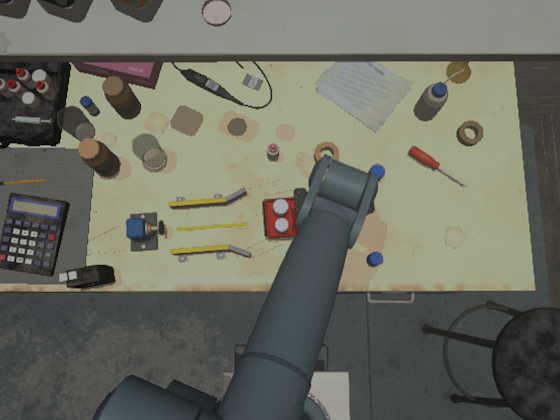

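View pics/scene6.png

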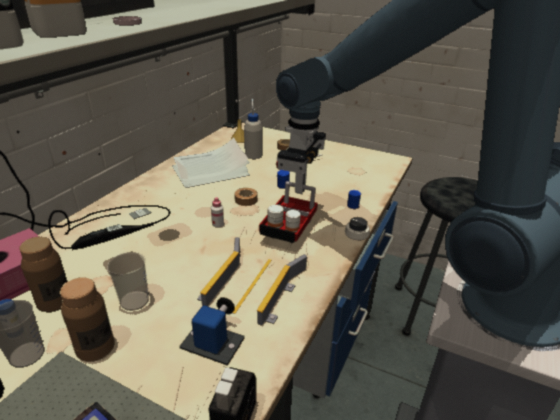

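```bash
cat >> h.py <<'E'
def lane(d):
    q=hsv(d); m=(q[...,0]>20)&(q[...,0]<33)&(q[...,1]>190)&(q[...,2]>100)
    m[285:]=0
    p=np.argwhere(m)[:,::-1]; print('lane n',len(p),p.min(0),p.max(0))
    mm,s=big(m); 
    (c,w,h,a),_=caddy(d); hd=np.array([np.cos(a),np.sin(a)]); lf=np.array([-hd[1],hd[0]])
    print('caddy',c,a,w,h)
    for x in mm[:3]:
        p=np.argwhere(x)[:,::-1]
        if len(p)<40: continue
        for z in (0,.04):
            P=ray(d,p,z); C,al=fitl(P); r=C-c
            print(z,len(p),p.min(0),p.max(0),'ang-caddy',round(float(al-a),4),'fwd',(r@hd).round(4),'left',(r@lf).round(4))
E
python3 - <<'E'
from h import *
lane(ld('wrist'))
E
```

```text
lane n 268 [  0 213] [ 33 221]
caddy [ 0.54192303 -0.02972723] 1.6518381996235276 158.51693725585938 100.01177978515625
0 268 [  0 213] [ 33 221] ang-caddy 0.0341 fwd 0.1482 left 0.0033
0.04 268 [  0 213] [ 33 221] ang-caddy 0.0327 fwd 0.1131 left -0.0081
```

```bash
python3 -m inch '[{"ax":0,"ay":0,"az":0,"dx":0,"dy":-0.4,"dz":0,"claw":0.5},{"ax":0,"ay":0,"az":0,"dx":0,"dy":-0.9,"dz":0,"claw":0.5},{"ax":0,"ay":0,"az":0,"dx":0,"dy":-1.4,"dz":0,"claw":0.5},{"ax":0,"ay":0,"az":0,"dx":0,"dy":-1.9,"dz":0,"claw":0.5},{"ax":0,"ay":0,"az":0,"dx":0,"dy":-2.4,"dz":0,"claw":0.5},{"ax":0,"ay":0,"az":0,"dx":0,"dy":-2.9,"dz":0,"claw":0.5},{"ax":0,"ay":0,"az":0,"dx":0,"dy":-3.4,"dz":0,"claw":0.5},{"ax":0,"ay":0,"az":0,"dx":0,"dy":-3.8,"dz":0,"claw":0.5},{"ax":0,"ay":0,"az":0,"dx":0,"dy":-4.0,"dz":0,"claw":0.5},{"ax":0,"ay":0,"az":0,"dx":0,"dy":-4.0,"dz":0,"claw":0.5}]'
python3 - <<'E'
from h import *
s=manip.observe();print(s['tcp_pos'],s['contact_force'])
for n in ['top','wrist','scene']: cap(n,n+'7.png')
lane(ld('wrist')); strip(ld('top'),20); strip(ld('top'),28)
d=ld('top'); cv2.imwrite('pics/t7.png',cv2.resize(d['color'][180:270,120:300,::-1],None,fx=4.4,fy=4.4,interpolation=cv2.INTER_CUBIC))
E
```

```text
clock: 10.4
tcp_pos: [0.5418, -0.0653, 0.0764]
ee_rot: [-0.028, -0.706, -0.028, 0.707]
contact_force: [0.2, -0.3, 2.0]
opening: 0.115
[ 0.54181275 -0.06532997  0.07636986] [ 0.18406638 -0.27427691  1.98813436]
lane n 262 [  0 213] [ 32 221]
caddy [0.53840405 0.00935751] 1.6510456928173904 158.49327087402344 99.38001251220703
0 262 [  0 213] [ 32 221] ang-caddy 0.0253 fwd 0.1483 left 0.0031
0.04 262 [  0 213] [ 32 221] ang-caddy 0.0341 fwd 0.1132 left -0.0083
u0 249 slopes [-0.837 -0.01 ] midY 0.0031533286992808385 width -0.09273931283621646 at X -0.16724501327257407 front X -0.1307507814267873Traceback (most recent call last):
  File "<stdin>", line 4, in <module>
  File "h.py", line 53, in strip
    v=np.where(m[:,u])[0]; lo.append([u,v.min()-.5]); hi.append([u,v.max()+.5])
                                        ~~~~~^^
    return umr_minimum(a, axis, None, out, keepdims, initial, where)
ValueError: zero-size array to reduction operation minimum which has no identity
```

View pics/wrist7.png

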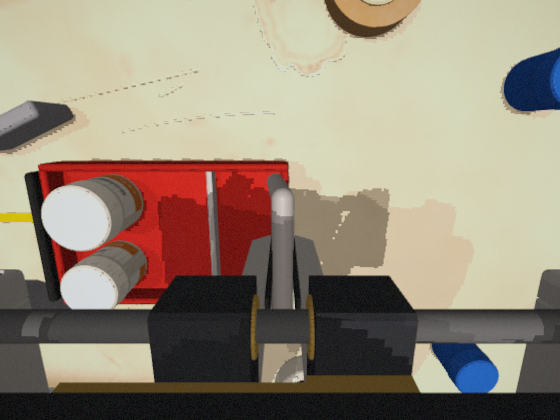

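Run:
```python
from h import *
d=ld('top'); cv2.imwrite('pics/t7.png',cv2.resize(d['color'][180:270,120:300,::-1],None,fx=4.4,fy=4.4,interpolation=cv2.INTER_CUBIC))
d=ld('scene'); cv2.imwrite('pics/s7.png',cv2.resize(d['color'][170:340,190:340,::-1],None,fx=4,fy=3.5,interpolation=cv2.INTER_CUBIC))
```

```text
(no output)
```

View pics/t7.png

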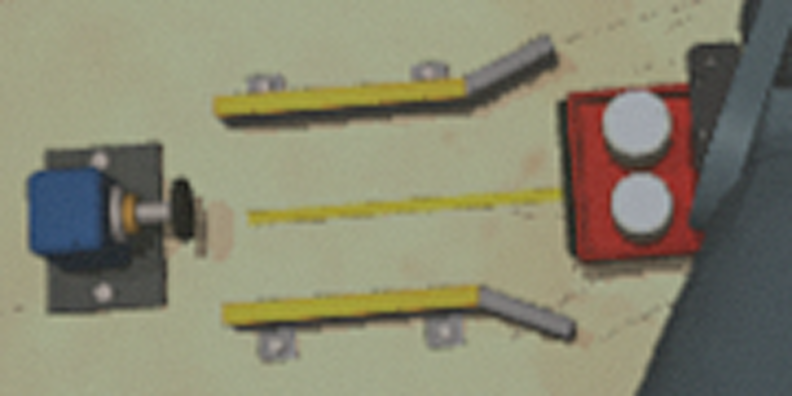

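View pics/s7.png

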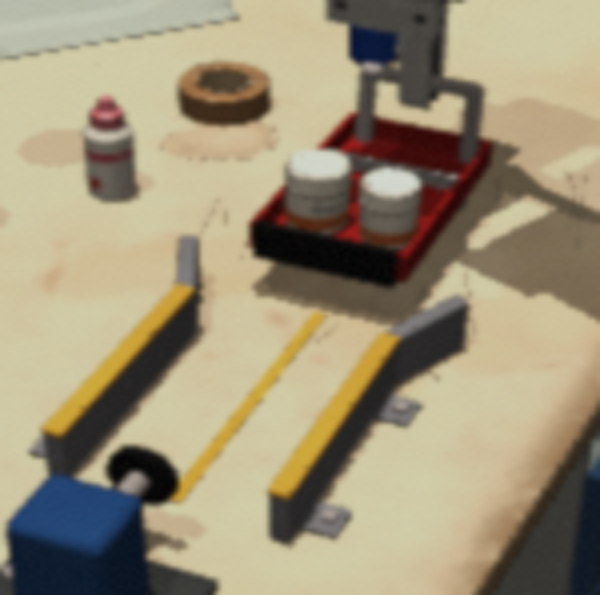

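```bash
cat >> h.py <<'E'
def cross(p,v0,v1):
    "subpixel crossing of half level walking v0->v1 (inside to outside)"
    st=1 if v1>v0 else -1
    a=[p[v] for v in range(v0,v1+st,st)]; h=(max(a)+min(a[-2:]))/2
    for i in range(len(a)-1):
        if a[i]>=h>a[i+1]: return v0+st*(i+(a[i]-h)/(a[i]-a[i+1]))
def sub(d,u0,u1,vi,vlo,vhi,ch,z,B=(0.5168,0.226),psi=1.651):
    c=d['color'].astype(float); f=c[...,0]-c[...,1] if ch=='r' else (c[...,0]+c[...,1])/2-c[...,2]
    b=np.array([np.cos(psi),np.sin(psi)]); y=np.array([-b[1],b[0]]); o=[]
    for k,end in ((0,vlo),(1,vhi)):
        pts=[]
        for u in range(u0,u1):
            s=vi(u) if callable(vi) else vi
            v=cross(f[:,u],s,end(u) if callable(end) else end)
            if v is not None: pts.append([u,v])
        P=ray(d,pts,z)[:,:2]-B; X=P@b;Y=P@y; kf=np.polyfit(X,Y,1); r=Y-np.polyval(kf,X)
        kf=np.polyfit(X[abs(r)<.002],Y[abs(r)<.002],1)
        o.append((np.round(kf[0],4),np.round(np.polyval(kf,X.mean())*1000,2),np.round(X.mean(),3)))
    return o
E
python3 - <<'E'
from h import *
d=ld('top'); 
for a in ((251,256),(251,262),(253,270)): print('caddy',a,sub(d,*a,217 if a[0]<258 else 210,195,246,'r',.056))
def v(u,p,q): return int(round(p[1]+(u-p[0])*(q[1]-p[1])/(q[0]-p[0])))
for p,q in (((172,203.5),(222,200)),((174,251),(226,247.5))):
    print('curb',sub(d,175,223,lambda u:v(u,p,q),lambda u:v(u,p,q)-6,lambda u:v(u,p,q)+6,'y',.04))
print('lane',sub(d,180,243,lambda u:v(u,(180,229),(243,224)),lambda u:v(u,(180,229),(243,224))-5,lambda u:v(u,(180,229),(243,224))+5,'y',0))
d0=dict(d); d0['color']=cv2.cvtColor(cv2.imread('pics/top0.png'),cv2.COLOR_BGR2RGB)
print('caddy0',sub(d0,390,415,205,188,240,'r',.056))
d0['color']=cv2.cvtColor(cv2.imread('pics/top5.png'),cv2.COLOR_BGR2RGB)
print('caddy5',sub(d0,313,330,212,188,246,'r',.056))
d0['color']=cv2.cvtColor(cv2.imread('pics/top6.png'),cv2.COLOR_BGR2RGB)
print('caddy6',sub(d0,265,292,217,190,246,'r',.056))
E
```

```text
caddy (251, 256) [(np.float64(-0.1538), np.float64(-43.5), np.float64(-0.145)), (np.float64(-0.2198), np.float64(48.09), np.float64(-0.139))]
caddy (251, 262) [(np.float64(0.1544), np.float64(-45.16), np.float64(-0.152)), (np.float64(-0.1723), np.float64(49.7), np.float64(-0.147))]h.py:89: RankWarning: Polyfit may be poorly conditioned
  kf=np.polyfit(X[abs(r)<.002],Y[abs(r)<.002],1)
h.py:89: RankWarning: Polyfit may be poorly conditioned
  kf=np.polyfit(X[abs(r)<.002],Y[abs(r)<.002],1)
Traceback (most recent call last):
  File "h.py", line 89, in sub
    kf=np.polyfit(X[abs(r)<.002],Y[abs(r)<.002],1)
TypeError: expected non-empty vector for x
```

```bash
cat >> h.py <<'E'
def cross(p,v0,v1):
    st=1 if v0>v1 else -1; a=[p[v] for v in range(v1,v0+st,st)]
    base=np.mean(a[:2]); h=base+LV[0]
    for i in range(len(a)-1):
        if a[i]<h<=a[i+1]: return v1+st*(i+(h-a[i])/(a[i+1]-a[i]))
LV=[30]
E
cat > m.py <<'E'
from h import *
import warnings; warnings.filterwarnings('ignore')
LV[0]=35
def T(f):
    d=ld('top'); d['color']=cv2.cvtColor(cv2.imread('pics/'+f),cv2.COLOR_BGR2RGB); return d
print('caddy0',sub(T('top0.png'),385,415,212,187,240,'r',.056),sub(T('top0.png'),365,415,212,187,240,'r',.056))
print('caddy5',sub(T('top5.png'),314,335,212,187,243,'r',.056))
print('caddy6',sub(T('top6.png'),266,293,217,192,246,'r',.056))
print('caddy7',sub(T('top7.png'),251,276,217,194,246,'r',.056))
d=T('top7.png')
def v(u,p,q): return int(round(p[1]+(u-p[0])*(q[1]-p[1])/(q[0]-p[0])))
for p,q in (((172,203.5),(222,200)),((174,251),(226,247.5))):
    print('curb',sub(d,175,220,lambda u:v(u,p,q),lambda u:v(u,p,q)-6,lambda u:v(u,p,q)+6,'y',.04))
LV[0]=25
p,q=(180,229),(243,224)
print('lane',sub(d,180,243,lambda u:v(u,p,q),lambda u:v(u,p,q)-5,lambda u:v(u,p,q)+5,'y',0))
E
python3 m.py
```

```text
caddy0 [(np.float64(-0.0662), np.float64(-39.23), np.float64(-0.523)), (np.float64(-0.0787), np.float64(60.08), np.float64(-0.51))] [(np.float64(-0.0765), np.float64(-41.31), np.float64(-0.498)), (np.float64(-0.0787), np.float64(58.08), np.float64(-0.485))]
caddy5 [(np.float64(-0.0919), np.float64(-53.92), np.float64(-0.327)), (np.float64(-0.072), np.float64(45.39), np.float64(-0.32))]Traceback (most recent call last):
  File "m.py", line 8, in <module>
    print('caddy6',sub(T('top6.png'),266,293,217,192,246,'r',.056))
                   ~~~^^^^^^^^^^^^^^^^^^^^^^^^^^^^^^^^^^^^^^^^^^^^
  File "h.py", line 89, in sub
    kf=np.polyfit(X[abs(r)<.002],Y[abs(r)<.002],1)
    raise TypeError("expected non-empty vector for x")
TypeError: expected non-empty vector for x
```

```bash
sed -i 's/kf=np.polyfit(X,Y,1); r=Y-np.polyval(kf,X)$/kf=__import__("scipy.stats").stats.theilslopes(Y,X)[:2]; r=Y-np.polyval(kf,X)/' h.py; sed -i 's/266,293/266,290/' m.py; python3 m.py
```

```text
caddy0 [(np.float64(-0.0662), np.float64(-39.23), np.float64(-0.523)), (np.float64(-0.0787), np.float64(60.08), np.float64(-0.51))] [(np.float64(-0.0659), np.float64(-40.84), np.float64(-0.498)), (np.float64(-0.0787), np.float64(58.08), np.float64(-0.485))]
caddy5 [(np.float64(-0.092), np.float64(-53.91), np.float64(-0.327)), (np.float64(-0.072), np.float64(45.39), np.float64(-0.32))]
caddy6 [(np.float64(-0.0122), np.float64(-51.42), np.float64(-0.208)), (np.float64(-0.0017), np.float64(48.77), np.float64(-0.201))]
caddy7 [(np.float64(0.0123), np.float64(-50.56), np.float64(-0.171)), (np.float64(-0.0138), np.float64(49.64), np.float64(-0.164))]
curb [(np.float64(-0.0027), np.float64(-68.19), np.float64(-0.0)), (np.float64(0.0034), np.float64(-56.1), np.float64(0.0))]
curb [(np.float64(-0.0034), np.float64(56.03), np.float64(0.006)), (np.float64(0.005), np.float64(67.84), np.float64(0.007))]
lane [(np.float64(-0.0002), np.float64(-5.0), np.float64(-0.028)), (np.float64(-0.0016), np.float64(3.81), np.float64(-0.028))]
```

```bash
python3 -m inch '[{"ax":0,"ay":0,"az":0,"dx":0,"dy":-0.2,"dz":0,"claw":0.5},{"ax":0,"ay":0,"az":0,"dx":0,"dy":-0.6,"dz":0,"claw":0.5},{"ax":0,"ay":0,"az":0,"dx":0,"dy":-1.1,"dz":0,"claw":0.5},{"ax":0,"ay":0,"az":0,"dx":0,"dy":-1.6,"dz":0,"claw":0.5},{"ax":0,"ay":0,"az":0,"dx":0,"dy":-2.1,"dz":0,"claw":0.5},{"ax":0,"ay":0,"az":0,"dx":0,"dy":-2.6,"dz":0,"claw":0.5},{"ax":0,"ay":0,"az":0,"dx":0,"dy":-3.1,"dz":0,"claw":0.5},{"ax":0,"ay":0,"az":0,"dx":0,"dy":-3.6,"dz":0,"claw":0.5},{"ax":0,"ay":0,"az":0,"dx":0,"dy":-4.1,"dz":0,"claw":0.5},{"ax":0,"ay":0,"az":0,"dx":0,"dy":-4.6,"dz":0,"claw":0.5},{"ax":0,"ay":0,"az":0,"dx":0,"dy":-5.1,"dz":0,"claw":0.5},{"ax":0,"ay":0,"az":0,"dx":0,"dy":-5.6,"dz":0,"claw":0.5},{"ax":0,"ay":0,"az":0,"dx":0,"dy":-6.0,"dz":0,"claw":0.5},{"ax":0,"ay":0,"az":0,"dx":0,"dy":-6.3,"dz":0,"claw":0.5},{"ax":0,"ay":0,"az":0,"dx":0,"dy":-6.5,"dz":0,"claw":0.5}]'
python3 - <<'E'
from h import *
LV[0]=35
s=manip.observe();print(s['tcp_pos'],s['contact_force'])
for n in ['top','wrist','scene']: cap(n,n+'8.png')
lane(ld('wrist'))
d=ld('top'); print(sub(d,226,246,218,206,243,'r',.056))
cv2.imwrite('pics/t8.png',cv2.resize(d['color'][180:270,120:300,::-1],None,fx=4.4,fy=4.4,interpolation=cv2.INTER_CUBIC))
B=np.array([.5168,.226]);print((ray(d,[[163.7,226.5],[162.5,226.5]],.046)[:,:2]-B)@[np.cos(1.651),np.sin(1.651)])
E
```

```text
clock: 12.42
tcp_pos: [0.5367, -0.0008, 0.0764]
ee_rot: [-0.028, -0.707, -0.028, 0.707]
contact_force: [-0.3, -2.3, 2.4]
opening: 0.118
[ 0.53670871 -0.00076742  0.07643068] [-0.31115331 -2.27949071  2.36238686]
lane n 1289 [  0 135] [ 60 221]
caddy [0.53287231 0.07409428] 1.651181830283364 158.45632934570312 100.16146850585938
0 1019 [  0 135] [ 60 153] ang-caddy -0.0017 fwd 0.1258 left -0.058
0.04 1019 [  0 135] [ 60 153] ang-caddy -0.0041 fwd 0.0943 left -0.0598
0 270 [  0 213] [ 32 221] ang-caddy 0.0014 fwd 0.1479 left 0.0022
0.04 270 [  0 213] [ 32 221] ang-caddy 0.0005 fwd 0.1129 left -0.0091
[(np.float64(-1.4487), np.float64(-12.57), np.float64(-0.092)), (np.float64(0.0004), np.float64(49.3), np.float64(-0.094))]
[0.08786868 0.0909412 ]
```

View pics/wrist8.png

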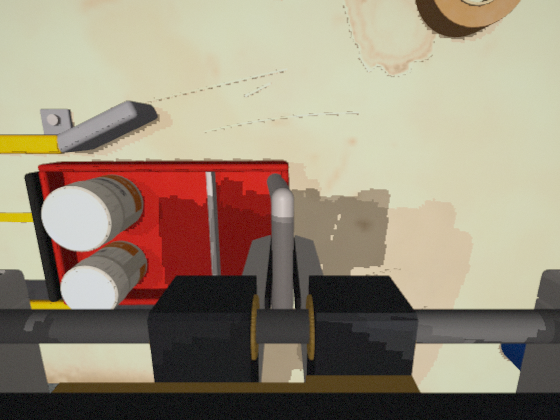

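View pics/t8.png

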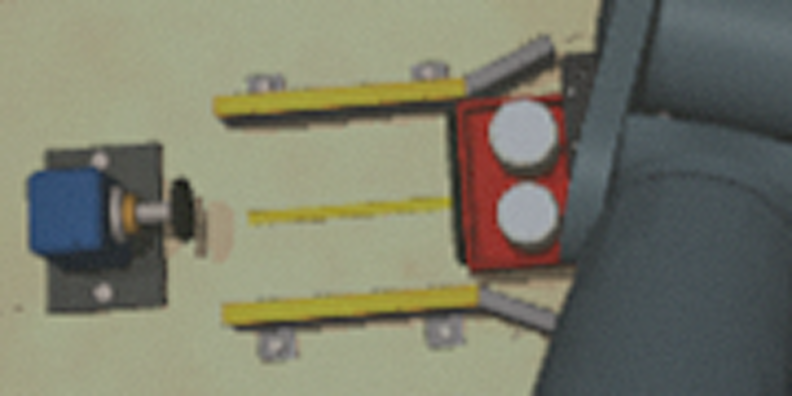

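```bash
python3 -m inch '[{"ax":0,"ay":0,"az":0,"dx":0,"dy":-0.3,"dz":0,"claw":0.5},{"ax":0,"ay":0,"az":0,"dx":0,"dy":-0.8,"dz":0,"claw":0.5},{"ax":0,"ay":0,"az":0,"dx":0,"dy":-1.4,"dz":0,"claw":0.5},{"ax":0,"ay":0,"az":0,"dx":0,"dy":-2.0,"dz":0,"claw":0.5},{"ax":0,"ay":0,"az":0,"dx":0,"dy":-2.6,"dz":0,"claw":0.5},{"ax":0,"ay":0,"az":0,"dx":0,"dy":-3.2,"dz":0,"claw":0.5},{"ax":0,"ay":0,"az":0,"dx":0,"dy":-3.8,"dz":0,"claw":0.5},{"ax":0,"ay":0,"az":0,"dx":0,"dy":-4.4,"dz":0,"claw":0.5},{"ax":0,"ay":0,"az":0,"dx":0,"dy":-5.0,"dz":0,"claw":0.5},{"ax":0,"ay":0,"az":0,"dx":0,"dy":-5.6,"dz":0,"claw":0.5},{"ax":0,"ay":0,"az":0,"dx":0,"dy":-6.2,"dz":0,"claw":0.5},{"ax":0,"ay":0,"az":0,"dx":0,"dy":-6.8,"dz":0,"claw":0.5},{"ax":0,"ay":0,"az":0,"dx":0,"dy":-7.4,"dz":0,"claw":0.5},{"ax":0,"ay":0,"az":0,"dx":0,"dy":-8.0,"dz":0,"claw":0.5},{"ax":0,"ay":0,"az":0,"dx":0,"dy":-8.6,"dz":0,"claw":0.5},{"ax":0,"ay":0,"az":0,"dx":0,"dy":-9.2,"dz":0,"claw":0.5},{"ax":0,"ay":0,"az":0,"dx":0,"dy":-9.8,"dz":0,"claw":0.5},{"ax":0,"ay":0,"az":0,"dx":0,"dy":-10.3,"dz":0,"claw":0.5},{"ax":0,"ay":0,"az":0,"dx":0,"dy":-10.7,"dz":0,"claw":0.5},{"ax":0,"ay":0,"az":0,"dx":0,"dy":-11,"dz":0,"claw":0.5}]'
python3 - <<'E'
from h import *
LV[0]=35
s=manip.observe();print(s['tcp_pos'],s['contact_force'])
for n in ['top','wrist','scene']: cap(n,n+'9.png')
lane(ld('wrist'))
d=ld('top'); print(sub(d,184,196,220,212,240,'r',.056))
cv2.imwrite('pics/t9.png',cv2.resize(d['color'][180:270,120:300,::-1],None,fx=4.4,fy=4.4,interpolation=cv2.INTER_CUBIC))
d=ld('scene'); cv2.imwrite('pics/s9.png',cv2.resize(d['color'][200:350,180:340,::-1],None,fx=4,fy=4,interpolation=cv2.INTER_CUBIC))
E
```

```text
clock: 15.08
tcp_pos: [0.528, 0.1089, 0.0764]
ee_rot: [-0.028, -0.707, -0.028, 0.707]
contact_force: [-0.3, -2.1, 1.1]
opening: 0.117
[0.52797288 0.10893822 0.07643425] [-0.32346035 -2.1121325   1.09772209]
lane n 3954 [  0 135] [222 153]
caddy [0.524091   0.18385648] 1.6526190134880037 158.44630432128906 100.1219482421875
0 3954 [  0 135] [222 153] ang-caddy -0.0054 fwd 0.0602 left -0.0583
0.04 3954 [  0 135] [222 153] ang-caddy -0.006 fwd 0.0389 left -0.0602Traceback (most recent call last):
  File "<stdin>", line 6, in <module>
  File "h.py", line 88, in sub
    P=ray(d,pts,z)[:,:2]-B; X=P@b;Y=P@y; kf=__import__("scipy.stats").stats.theilslopes(Y,X)[:2]; r=Y-np.polyval(kf,X)
      ~~~^^^^^^^^^
  File "h.py", line 12, in ray
    r=np.c_[uv,np.ones(len(uv))]@np.linalg.inv(d['mtx']).T@R
      ~~~~~~~~~~~~~~~~~~~~~~~~~~^~~~~~~~~~~~~~~~~~~~~~~~~~
ValueError: matmul: Input operand 1 has a mismatch in its core dimension 0, with gufunc signature (n?,k),(k,m?)->(n?,m?) (size 3 is different from 1)
```

View pics/wrist9.png

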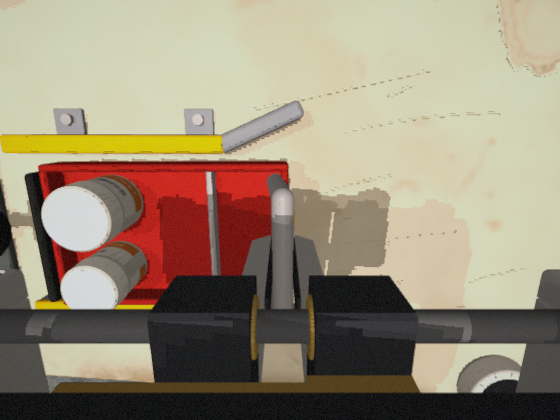

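```bash
python3 -m inch '[{"ax":0,"ay":0,"az":0,"dx":0,"dy":-0.2,"dz":0,"claw":0.5},{"ax":0,"ay":0,"az":0,"dx":0,"dy":-0.4,"dz":0,"claw":0.5},{"ax":0,"ay":0,"az":0,"dx":0,"dy":-0.6,"dz":0,"claw":0.5},{"ax":0,"ay":0,"az":0,"dx":0,"dy":-0.8,"dz":0,"claw":0.5},{"ax":0,"ay":0,"az":0,"dx":0,"dy":-1.0,"dz":0,"claw":0.5},{"ax":0,"ay":0,"az":0,"dx":0,"dy":-1.2,"dz":0,"claw":0.5},{"ax":0,"ay":0,"az":0,"dx":0,"dy":-1.4,"dz":0,"claw":0.5},{"ax":0,"ay":0,"az":0,"dx":0,"dy":-1.6,"dz":0,"claw":0.5},{"ax":0,"ay":0,"az":0,"dx":0,"dy":-1.8,"dz":0,"claw":0.5},{"ax":0,"ay":0,"az":0,"dx":0,"dy":-2.0,"dz":0,"claw":0.5}]'
python3 - <<'E'
from h import *
s=manip.observe();print(s['tcp_pos'],s['contact_force'])
for n in ['top','wrist','scene']: cap(n,n+'a.png')
d=ld('top')
cv2.imwrite('pics/ta.png',cv2.resize(d['color'][190:265,120:220,::-1],None,fx=7,fy=7,interpolation=cv2.INTER_CUBIC))
d=ld('scene'); cv2.imwrite('pics/sa.png',cv2.resize(d['color'][200:350,180:340,::-1],None,fx=4,fy=4,interpolation=cv2.INTER_CUBIC))
E
```

```text
clock: 16.48
tcp_pos: [0.5264, 0.1288, 0.0764]
ee_rot: [-0.028, -0.707, -0.028, 0.707]
contact_force: [-0.9, -1.9, 0.8]
opening: 0.117
[0.52638925 0.12875251 0.07643868] [-0.88100111 -1.89911843  0.772901  ]
```

View pics/sa.png

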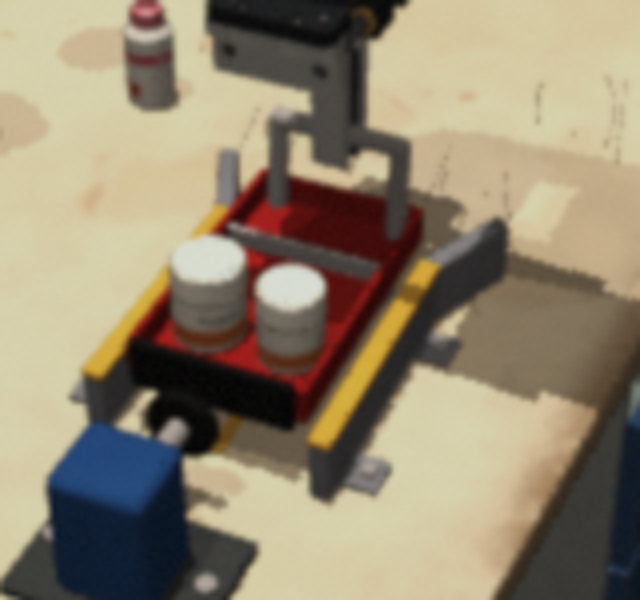

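View pics/ta.png

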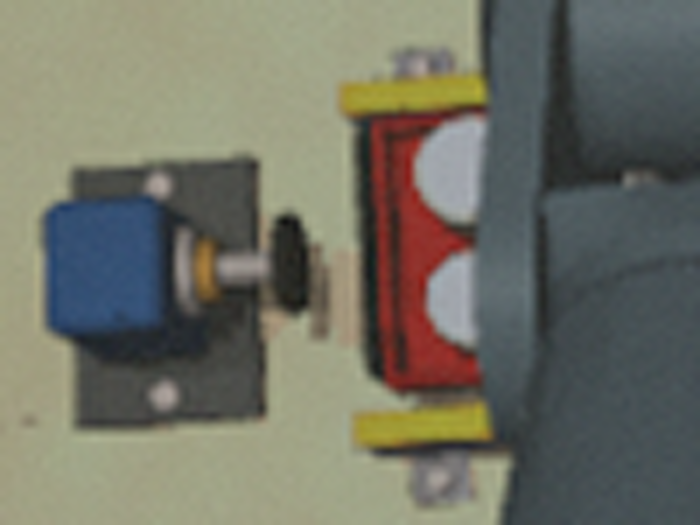

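View pics/wrista.png

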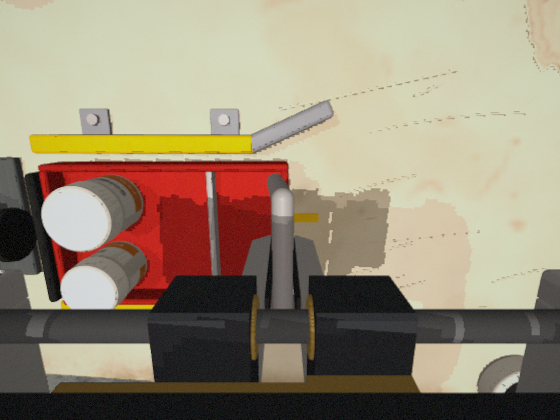

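Run:
```python
from h import *
b=np.array([np.cos(1.651),np.sin(1.651)]);B=np.array([.5168,.226])
d=ld('wrist')
for z in (.03,.046,.065): print('w head',z,(ray(d,[[37,235],[30,216],[20,210]],z)[:,:2]-B)@b)
print('nose top front',(ray(d,[[30,200],[37,235]],.061)[:,:2]-B)@b)
d=ld('top')
print('t head',(ray(d,[[164.3,225]],.06)[:,:2]-B)@b,'nose',(ray(d,[[172.3,226]],.061)[:,:2]-B)@b)
c=ld('wrist')['color'][190:310,0:110,::-1]; cv2.imwrite('pics/wa.png',cv2.resize(c,None,fx=6,fy=5))
```

```text
w head 0.03 [0.08603315 0.08838354 0.09484719]
w head 0.046 [0.0729388  0.07512215 0.08112642]
w head 0.065 [0.05738926 0.05937424 0.06483301]
nose top front [0.06063519 0.06066284]
t head [0.0832816] nose [0.06293571]
```

View pics/wa.png

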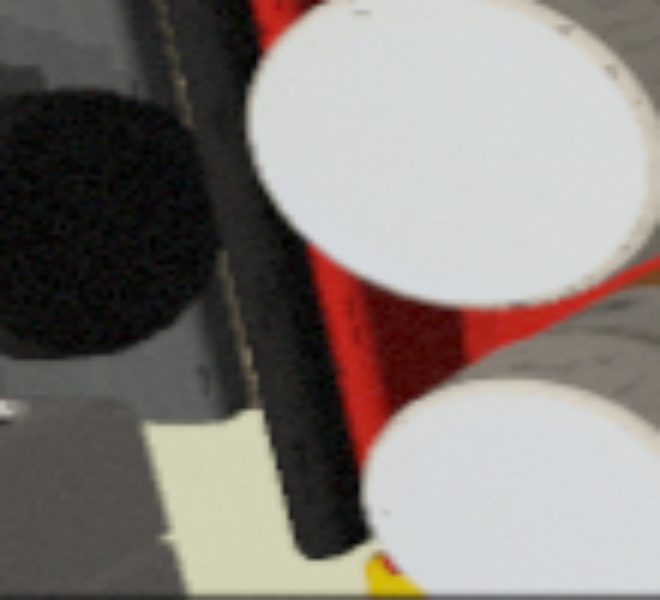

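```bash
python3 -m inch '[{"ax":0,"ay":0,"az":0,"dx":0,"dy":-0.2,"dz":0,"claw":0.5},{"ax":0,"ay":0,"az":0,"dx":0,"dy":-0.4,"dz":0,"claw":0.5},{"ax":0,"ay":0,"az":0,"dx":0,"dy":-0.6,"dz":0,"claw":0.5},{"ax":0,"ay":0,"az":0,"dx":0,"dy":-0.8,"dz":0,"claw":0.5},{"ax":0,"ay":0,"az":0,"dx":0,"dy":-1.0,"dz":0,"claw":0.5},{"ax":0,"ay":0,"az":0,"dx":0,"dy":-1.15,"dz":0,"claw":0.5},{"ax":0,"ay":0,"az":0,"dx":0,"dy":-1.3,"dz":0,"claw":0.5},{"ax":0,"ay":0,"az":0,"dx":0,"dy":-1.4,"dz":0,"claw":0.5}]'
python3 -m inch '[{"ax":0,"ay":0,"az":0,"dx":0,"dy":-0.1,"dz":0,"claw":0.5},{"ax":0,"ay":0,"az":0,"dx":0,"dy":-0.2,"dz":0,"claw":0.5},{"ax":0,"ay":0,"az":0,"dx":0,"dy":-0.3,"dz":0,"claw":0.5}]'
```

```text
clock: 17.62
tcp_pos: [0.5253, 0.1427, 0.0765]
ee_rot: [0.028, 0.707, 0.028, -0.707]
contact_force: [-1.0, -2.6, 1.5]
opening: 0.117
clock: 18.0
tcp_pos: [0.5251, 0.1456, 0.0765]
ee_rot: [0.028, 0.707, 0.028, -0.707]
contact_force: [0.2, -1.7, 0.9]
opening: 0.116
```

Run:
```python
from h import *
s=manip.observe();print(s['tcp_pos'],s['contact_force'])
for n in ['top','wrist','scene']: cap(n,n+'b.png')
d=ld('top')
cv2.imwrite('pics/tb.png',cv2.resize(d['color'][200:250,130:190,::-1],None,fx=10,fy=10,interpolation=cv2.INTER_CUBIC))
lane(ld('wrist'))
```

```text
[0.52506922 0.14562092 0.07648059] [ 0.19788204 -1.67310299  0.86557105]
lane n 4241 [ 55 135] [337 221]
caddy [0.52124701 0.22032773] 1.6518153879843154 158.42364501953125 100.1546401977539
0 3888 [ 55 135] [276 153] ang-caddy -0.0012 fwd 0.017 left -0.058
0.04 3888 [ 55 135] [276 153] ang-caddy -0.0004 fwd 0.0024 left -0.0598
0 353 [294 213] [337 221] ang-caddy -0.0086 fwd -0.1036 left 0.0025
0.04 353 [294 213] [337 221] ang-caddy -0.0184 fwd -0.0992 left -0.0088
```

View pics/tb.png

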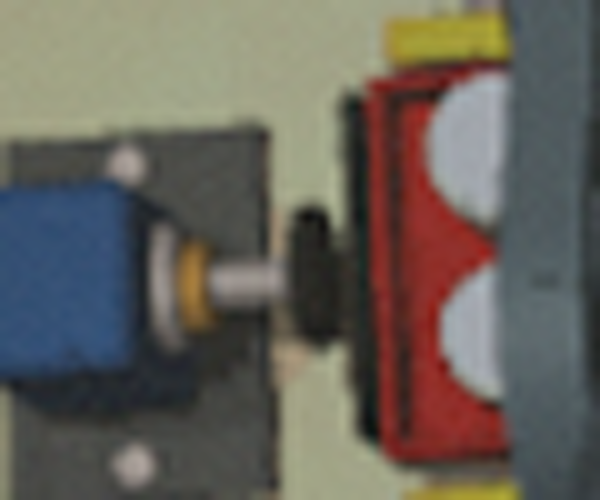

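```bash
python3 -m inch '[{"ax":0,"ay":0,"az":0,"dx":0,"dy":-0.05,"dz":0,"claw":0.5},{"ax":0,"ay":0,"az":0,"dx":0,"dy":-0.1,"dz":0,"claw":0.5},{"ax":0,"ay":0,"az":0,"dx":0,"dy":-0.15,"dz":0,"claw":0.5},{"ax":0,"ay":0,"az":0,"dx":0,"dy":-0.2,"dz":0,"claw":0.5}]'
python3 -m inch '[{"ax":0,"ay":0,"az":0,"dx":0,"dy":-0.05,"dz":0,"claw":0.5},{"ax":0,"ay":0,"az":0,"dx":0,"dy":-0.1,"dz":0,"claw":0.5},{"ax":0,"ay":0,"az":0,"dx":0,"dy":-0.15,"dz":0,"claw":0.5},{"ax":0,"ay":0,"az":0,"dx":0,"dy":-0.2,"dz":0,"claw":0.5}]'
```

```text
clock: 18.65
tcp_pos: [0.5249, 0.1476, 0.0765]
ee_rot: [0.028, 0.707, 0.028, -0.707]
contact_force: [-0.5, -1.1, -0.3]
opening: 0.117
clock: 19.15
tcp_pos: [0.5247, 0.1496, 0.0765]
ee_rot: [0.028, 0.707, 0.028, -0.707]
contact_force: [-0.4, -1.7, 1.0]
opening: 0.12
```

```bash
python3 -m inch '[{"ax":0,"ay":0,"az":0,"dx":0,"dy":-0.05,"dz":0,"claw":0.5},{"ax":0,"ay":0,"az":0,"dx":0,"dy":-0.1,"dz":0,"claw":0.5},{"ax":0,"ay":0,"az":0,"dx":0,"dy":-0.15,"dz":0,"claw":0.5},{"ax":0,"ay":0,"az":0,"dx":0,"dy":-0.2,"dz":0,"claw":0.5}]'
```

```text
clock: 19.65
tcp_pos: [0.5246, 0.1516, 0.0765]
ee_rot: [0.028, 0.707, 0.028, -0.707]
contact_force: [0.1, -2.2, 0.1]
opening: 0.115
```

```bash
python3 -m inch '[{"ax":0,"ay":0,"az":0,"dx":0,"dy":-0.05,"dz":0,"claw":0.5},{"ax":0,"ay":0,"az":0,"dx":0,"dy":-0.1,"dz":0,"claw":0.5},{"ax":0,"ay":0,"az":0,"dx":0,"dy":-0.15,"dz":0,"claw":0.5},{"ax":0,"ay":0,"az":0,"dx":0,"dy":-0.2,"dz":0,"claw":0.5}]'
```

```text
clock: 20.15
tcp_pos: [0.5245, 0.1533, 0.0765]
ee_rot: [0.028, 0.707, 0.028, -0.707]
contact_force: [-0.6, -4.4, 0.7]
opening: 0.115
```

```bash
python3 -m inch '[{"ax":0,"ay":0,"az":0,"dx":0,"dy":-0.05,"dz":0,"claw":0.5},{"ax":0,"ay":0,"az":0,"dx":0,"dy":-0.1,"dz":0,"claw":0.5},{"ax":0,"ay":0,"az":0,"dx":0,"dy":-0.15,"dz":0,"claw":0.5},{"ax":0,"ay":0,"az":0,"dx":0,"dy":-0.15,"dz":0,"claw":0.5}]'
```

```text
clock: 20.65
tcp_pos: [0.5244, 0.1547, 0.0765]
ee_rot: [0.029, 0.707, 0.028, -0.707]
contact_force: [-0.3, -5.6, 0.8]
opening: 0.119
```

```bash
python3 -m inch '[{"ax":0,"ay":0,"az":0,"dx":0,"dy":-0.05,"dz":0,"claw":0.5},{"ax":0,"ay":0,"az":0,"dx":0,"dy":-0.1,"dz":0,"claw":0.5},{"ax":0,"ay":0,"az":0,"dx":0,"dy":-0.15,"dz":0,"claw":0.5},{"ax":0,"ay":0,"az":0,"dx":0,"dy":-0.15,"dz":0,"claw":0.5}]'
```

```text
clock: 21.15
tcp_pos: [0.5243, 0.1558, 0.0765]
ee_rot: [0.029, 0.707, 0.028, -0.707]
contact_force: [-0.5, -6.7, 1.4]
opening: 0.118
```

```bash
python3 -m inch '[{"ax":0,"ay":0,"az":0,"dx":0,"dy":-0.05,"dz":0,"claw":0.5},{"ax":0,"ay":0,"az":0,"dx":0,"dy":-0.1,"dz":0,"claw":0.5},{"ax":0,"ay":0,"az":0,"dx":0,"dy":-0.15,"dz":0,"claw":0.5},{"ax":0,"ay":0,"az":0,"dx":0,"dy":-0.15,"dz":0,"claw":0.5},{"ax":0,"ay":0,"az":0,"dx":0,"dy":-0.15,"dz":0,"claw":0.5}]'
```

```text
clock: 21.78
tcp_pos: [0.5242, 0.1569, 0.0765]
ee_rot: [-0.029, -0.707, -0.027, 0.707]
contact_force: [0.0, -7.0, 1.5]
opening: 0.116
```

```bash
python3 -m inch '[{"ax":0,"ay":0,"az":0,"dx":0,"dy":-0.05,"dz":0,"claw":0.5},{"ax":0,"ay":0,"az":0,"dx":0,"dy":-0.1,"dz":0,"claw":0.5},{"ax":0,"ay":0,"az":0,"dx":0,"dy":-0.1,"dz":0,"claw":0.5},{"ax":0,"ay":0,"az":0,"dx":0,"dy":-0.1,"dz":0,"claw":0.5}]'
```

```text
clock: 22.28
tcp_pos: [0.5242, 0.1577, 0.0765]
ee_rot: [-0.029, -0.707, -0.027, 0.707]
contact_force: [-0.4, -9.2, 1.6]
opening: 0.117
```

```bash
python3 -m inch '[{"ax":0,"ay":0,"az":0,"dx":0,"dy":0,"dz":0,"claw":0.5},{"ax":0,"ay":0,"az":0,"dx":0,"dy":0,"dz":0,"claw":0.5},{"ax":0,"ay":0,"az":0,"dx":0,"dy":0,"dz":0,"claw":0.5},{"ax":0,"ay":0,"az":0,"dx":0,"dy":0,"dz":0,"claw":0.5},{"ax":0,"ay":0,"az":0,"dx":0,"dy":0,"dz":0,"claw":0.5}]'
python3 - <<'E'
from h import *
s=manip.observe();print(s['tcp_pos'],s['contact_force'])
for n in ['top','wrist','scene']: cap(n,n+'c.png')
lane(ld('wrist'))
d=ld('scene'); cv2.imwrite('pics/sc.png',cv2.resize(d['color'][200:350,180:340,::-1],None,fx=4,fy=4,interpolation=cv2.INTER_CUBIC))
E
```

```text
clock: 22.9
tcp_pos: [0.5242, 0.1576, 0.0765]
ee_rot: [-0.029, -0.707, -0.027, 0.707]
contact_force: [0.5, -8.7, 1.1]
opening: 0.121
[0.52419595 0.15763098 0.07651434] [ 0.49542478 -8.73480689  1.13831367]
lane n 4362 [ 72 135] [351 221]
caddy [0.5204364  0.23217323] 1.652694913579071 158.40817260742188 100.0590591430664
0 3902 [ 72 135] [294 153] ang-caddy -0.0025 fwd 0.0027 left -0.0579
0.04 3902 [ 72 135] [294 153] ang-caddy -0.0011 fwd -0.0096 left -0.0597
0 460 [294 214] [351 221] ang-caddy 0.0129 fwd -0.1096 left 0.0029
0.04 460 [294 214] [351 221] ang-caddy 0.0152 fwd -0.1042 left -0.0084
```

View pics/sc.png

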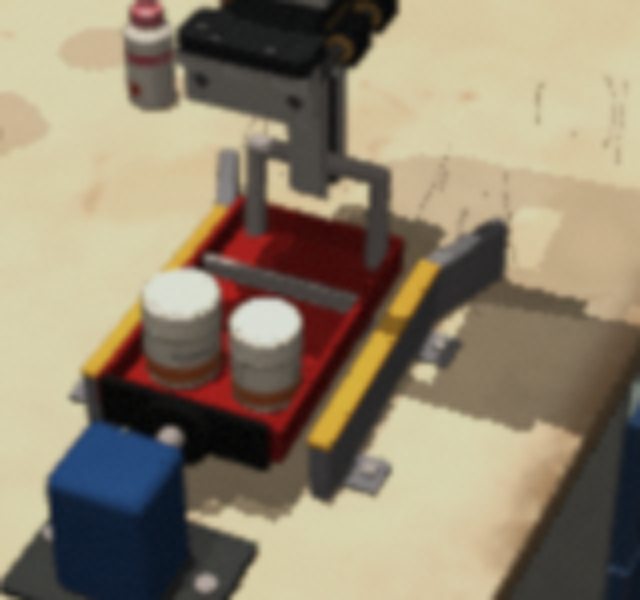

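```bash
python3 -m inch '[{"ax":0,"ay":0,"az":0,"dx":0,"dy":0,"dz":0,"claw":0.5},{"ax":0,"ay":0,"az":0,"dx":0,"dy":0,"dz":0,"claw":0.5},{"ax":0,"ay":0,"az":0,"dx":0,"dy":0,"dz":0,"claw":0.5},{"ax":0,"ay":0,"az":0,"dx":0,"dy":0,"dz":0,"claw":0.5},{"ax":0,"ay":0,"az":0,"dx":0,"dy":0,"dz":0,"claw":0.5},{"ax":0,"ay":0,"az":0,"dx":0,"dy":0,"dz":0,"claw":0.5}]'
python3 -m inch '[{"ax":0,"ay":0,"az":0,"dx":0,"dy":0,"dz":0,"claw":2},{"ax":0,"ay":0,"az":0,"dx":0,"dy":0,"dz":0,"claw":3},{"ax":0,"ay":0,"az":0,"dx":0,"dy":0,"dz":0,"claw":4},{"ax":0,"ay":0,"az":0,"dx":0,"dy":0,"dz":0,"claw":5},{"ax":0,"ay":0,"az":0,"dx":0,"dy":0,"dz":0,"claw":5},{"ax":0,"ay":0,"az":0,"dx":0,"dy":0,"dz":0,"claw":5},{"ax":0,"ay":0,"az":0,"dx":0,"dy":0,"dz":0,"claw":5}]'
python3 - <<'E'
from h import *
for n in ['wrist']: cap(n,n+'d.png')
lane(ld('wrist'))
E
```

```text
clock: 23.8
tcp_pos: [0.5242, 0.1576, 0.0765]
ee_rot: [-0.029, -0.707, -0.027, 0.707]
contact_force: [0.3, -8.6, 1.3]
opening: 0.118
clock: 24.68
tcp_pos: [0.524, 0.159, 0.0764]
ee_rot: [-0.028, -0.707, -0.028, 0.707]
contact_force: [0.2, 0.8, -0.5]
opening: 0.534
lane n 4295 [ 75 135] [353 221]
caddy [0.52097809 0.22855597] 1.651076577163657 158.3040771484375 99.4027099609375
0 3897 [ 75 135] [296 153] ang-caddy -0.003 fwd 0.0065 left -0.0577
0.04 3897 [ 75 135] [296 153] ang-caddy -0.0028 fwd -0.0057 left -0.0595
0 398 [304 214] [353 221] ang-caddy 0.0201 fwd -0.1093 left 0.003
0.04 398 [304 214] [353 221] ang-caddy 0.0179 fwd -0.1032 left -0.0083
```

View pics/wristd.png

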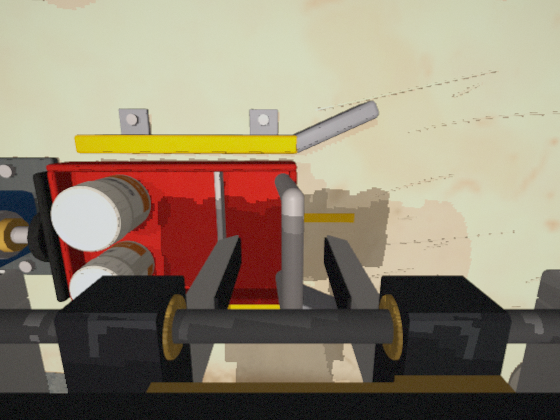

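The caddy rolled back about 3.6 mm and now rests on the buffer head at (40,235). The bar at (291,245) stands clear of both fingers, so I'll lift straight up.

```bash
python3 -m inch '[{"ax":0,"ay":0,"az":0,"dx":-1,"dy":0,"dz":0,"claw":5},{"ax":0,"ay":0,"az":0,"dx":-3,"dy":0,"dz":0,"claw":5},{"ax":0,"ay":0,"az":0,"dx":-6,"dy":0,"dz":0,"claw":5},{"ax":0,"ay":0,"az":0,"dx":-9,"dy":0,"dz":0,"claw":5},{"ax":0,"ay":0,"az":0,"dx":-12,"dy":0,"dz":0,"claw":5},{"ax":0,"ay":0,"az":0,"dx":-14,"dy":0,"dz":0,"claw":5},{"ax":0,"ay":0,"az":0,"dx":-15,"dy":0,"dz":0,"claw":5},{"ax":0,"ay":0,"az":0,"dx":-15,"dy":0,"dz":0,"claw":5},{"ax":0,"ay":0,"az":0,"dx":-15,"dy":0,"dz":0,"claw":5},{"ax":0,"ay":0,"az":0,"dx":-15,"dy":0,"dz":0,"claw":5},{"ax":0,"ay":0,"az":0,"dx":-15,"dy":0,"dz":0,"claw":5}]'
python3 - <<'E'
from h import *
for n in ['top','wrist','scene']: cap(n,n+'e.png')
lane(ld('wrist'))
d=ld('scene'); cv2.imwrite('pics/se.png',cv2.resize(d['color'][200:350,180:340,::-1],None,fx=4,fy=4,interpolation=cv2.INTER_CUBIC))
E
```

```text
clock: 26.1
tcp_pos: [0.5237, 0.159, 0.2258]
ee_rot: [-0.028, -0.706, -0.028, 0.707]
contact_force: [0.2, -0.4, -0.1]
opening: 0.534
lane n 2347 [160 133] [327 245]
caddy [0.51920593 0.22883472] 1.650938750254867 158.89761352539062 98.60639953613281
0 1301 [160 133] [290 142] ang-caddy -0.0073 fwd 0.0012 left -0.0599
0.04 1301 [160 133] [290 142] ang-caddy -0.0067 fwd -0.006 left -0.061
0 447 [169 236] [229 245] ang-caddy 0.0607 fwd 0.0463 left 0.0753
0.04 447 [169 236] [229 245] ang-caddy 0.0597 fwd 0.0348 left 0.0609
0 429 [239 236] [289 245] ang-caddy -0.0606 fwd -0.0457 left 0.0768
0.04 429 [239 236] [289 245] ang-caddy -0.0607 fwd -0.0482 left 0.0622
```

View pics/wriste.png

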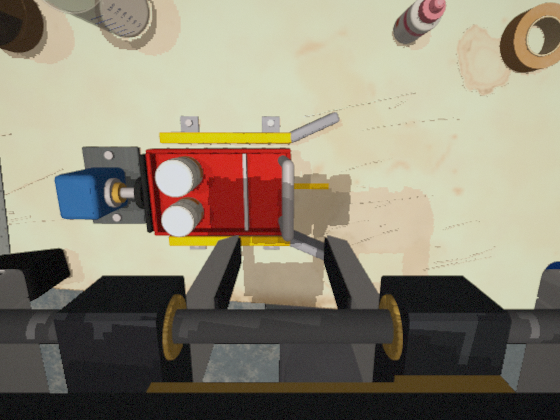

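View pics/se.png

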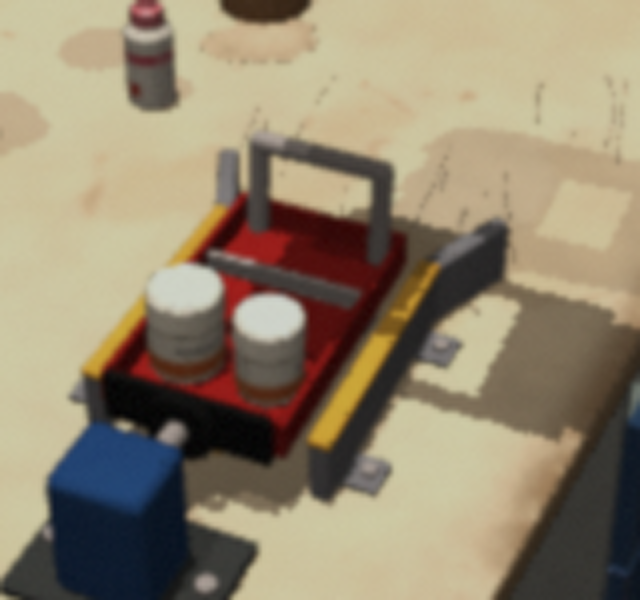

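The caddy is centred between the curbs (61.0 and 61 to 62 mm to the two curb centres), in line to within 0.007 rad. Its nose touches the head and both pots are upright. It has not moved since the release, and the robot is clear of it.

```bash
python3 -c "
from cell import manip
print(manip.finish_job())"
```

```text
the job is handed in; nothing more can be done
None
```

I took the red caddy by its push bar, rolled it about 12 cm straight ahead, and steered it gently left into line. I then drove it nose first into the bay and handed the job in at about 26 s of the 64 s allowed.

**Buffer:** I felt the nose touch the buffer head and pressed in small steps until the bar push was 8.6 to 9.2 N. I held that for about 1.5 s, opened the fingers and lifted clear. The caddy rolled back about 3.6 mm.

**Last checks:**
- **Caddy:** it is centred to within about 1 mm and in line to within about 0.007 rad. Its nose is against the head, and it was still after release.
- **Pots and robot:** both pots are standing, and the gripper is clear with no force reading.
- **Bystanders:** the arm stayed clear of them, and those in view had not visibly moved. I did not measure them.

**Not measured or not in agreement:**
- **Castor angles:** I never saw them directly; I take them as trailing after about 48 cm of forward rolling.
- **Rest force on the head:** it could not be read after release. I judge it from the roll-back and the visible contact.
- **Lateral offset:** inside the bay the wrist camera read about 2 mm off the lane line and the top camera about 0.5 to 1 mm. Both are well within the 9 mm limit.

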